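# Feed the spoiled test tiles into the scrap bin over its rocking tray

## Robot

A 6-joint arm with a two-finger parallel gripper is mounted at the origin on the work surface. World frame = base frame: x ahead of the robot, y to its left, z up, the work surface at z = 0. Lengths are in mm, angles in rad, forces in N, time in s.
With the tool pointing down it reaches from about 300 to 825 mm from the base axis. Payload 5.4 kg.
Tool frame: the origin (TCP) lies on the front face of the gripper's body, between the roots of the fingers; the fingertips stand 88 mm ahead of it and the grasp point (between the pads) lies 69 mm ahead of it (bot.hold_point_z is the distance from the TCP to the grasp point, in mm); z points along the fingers, y is the direction in which the jaws open and shut (so a half turn about z gives the same grasp; the last joint's range is limited). The gripper opens to 92 mm and grips with 3 to 60 N. Pads are 20 mm wide; open, the fingers measure 128 mm over their backs; the gripper's body (75 mm by 189 mm) begins 69 mm behind the grasp point.
Start: joints at [-1.421, 0.158, 1.597, -0, 1.386, -0.21], TCP at [202.426, -538.173, 302.701] pointing down, gripper open.
Joint ranges: [-2.91, 2.91], [-0.94, 2.29], [0.18, 2.7], [-1.29, 4.43], [0.17, 2.64], [-3, 3]. Speed limits (rad/s): [2.57, 2.57, 3.14, 3.14, 3.14, 3.14].

## Interface

Orientations are given as [roll, pitch, yaw] about the fixed x, y, z axes, in that order (R = Rz(yaw) Ry(pitch) Rx(roll)).
In Python, from bench import bot, imaging, ticket gives the robot as it stands.
- The arm moves only by the shell command python3 -m handwheel 'ROWS' [OPENING]. ROWS is JSON, a list of rows, each a list of 4 numbers: the shift along the tool's x, y, z in mm, then the turn about the tool's z in degrees. A call has 1 to 12 rows; each row shifts and turns the pose as measured when the row begins, along the tool's axes as they then stand; what a row does not reach is not made up. A row lasts 1/12 s, in which the tool goes at most 41.7 mm and 7.16 degrees, less where a joint would pass 70% of its speed; a pose out of reach is approached as far as the arm can. A call is refused whole if a number of a shift passes 41.7 or a number of a turn 7.16, either way. A call with a gripper value outside its range is refused whole. OPENING is the closure, from -1 (fully open) to 1 (shut), so that 0 is half open, set as the call begins (- or left out, the last holds). The fingers move at their own pace and stop on an object; the grip force is fixed at half the most. Time passes only in rows, so rows that do not move let the fingers close. It gives the time, the measured TCP pose, the force and the opening at its end, in the units of the state.
- bot.read_state(): the state, without advancing time (a new reading comes with each control period).
- imaging.grab_frame(name): name is "scene" or "top" or "wrist"; returns (picture, depth): 420x560x3 uint8, blue, green, red; 420x560 float32, mm along the optical axis (not along the pixel's ray), 0 where there is no reading.
- imaging.calibration(name): a dict with "K" (3x3 intrinsics, pixels), "k1" (the pictures are not rectified: a ray, as slopes to the right and down, at radius r is drawn at 1 + k1 r^2 times it, then the intrinsics apply), "origin" and "attitude" of the camera in the world; the wrist camera has in their place "mount" (4x4, takes a point from camera to tool coordinates, whose origin is the TCP and whose axes are the flange's). Camera axes: x right, y up, looking along -z (the intrinsics and any distortion apply to the point x, -y, -z); pixel columns grow to the right and rows downward; lengths in mm; the calibration is good to about 2 mm. A picture is of the moment at which its call begins: read the wrist's pose just before it. calibration takes no time and is no camera call.
- ticket.sign_off(): hands the job in, once; it reports no verdict.
The state is a dict: "clock": time; "qpos": joint angles; "dq": joint speeds; "tau": joint torques, N m; "position": TCP position; "tool_rot": TCP orientation; "wrist_force": force on the tool from outside, world axes, zero at the start; "ft_torque": the same for the moment, N m; "finger_gap": finger opening in mm.
Only numpy, scipy, OpenCV 4.12 (cv2) and the standard library are available. Lean on these libraries where they do the work, as an engineer would, in place of code of your own. Each camera call takes 0.05 s, during which the arm holds its last target. There are 200 camera calls.

## Task

Take the wooden cover off the scrap bin and lay it flat on the empty work board. Then pick up every rectangular clay tile (not the round discs, which are kept) and set it on the rocking steel tray so that its own weight tips it into the bin: let the tray feed the bin, and never hold a tile over the bin itself. When all the tiles are in, put the cover back squarely on the bin, and leave everything else on the table where it is.

Things in the scene. Friction and masses are not known exactly. Their poses are not given: they have to be found in the camera images.
- set_down (a point): where a tile's centre is to be set on the level rocking tray: a point on its top face, 227 mm above the table. x runs level from the tray towards the bin (the way it tips), z up. A tile with its centre within 15 mm of this point, let go, tips the tray and slides off into the bin by itself within about 1 s; the tray then swings back level. Tray and scrap bin are one fixed unit.
- hinge (a point): middle of the rocking tray's hinge (axis along y), 225 mm above the table, 50 mm behind (-x) set_down, same axes. The tray is a steel plate 155 mm long in x (from 70 mm behind the hinge to 85 mm ahead) and 140 mm wide, with side rails 8 mm high, 132 mm apart inside. Upright cheeks carry it at y = +-74 to 79 mm, up to 237 mm above the table.
- deck (a joint): tilt of the rocking tray in rad: 0 level (rest; a light counterweight brings it back), 0.9 fully tipped towards the bin
- bin_mouth (a point): centre of the scrap bin's rim, 105 mm above the table, 130 mm ahead (+x) of set_down, same axes. Open-topped aluminium bin, 160 mm (x) by 180 mm (y) outside, walls 4 mm, inner floor 6 mm above the table. On the tray side the wall is only 85 mm high and a fixed sloping apron leads in from the tray; the other three walls reach the rim.
- cover_grip (a point): centre of the grip of the loose plywood cover (180 g), which starts on the bin's rim. The cover is a plate 165 mm (x) by 186 mm (y), 6 mm thick, its underside 19 mm below this point; the grip is a wooden bar on top, 70 mm along x, 16 mm wide in y, 26 mm high. When on: grip over bin_mouth, x axes parallel. Its edge clears the tray's end by 12 mm: lift and lower it straight.
- board_top (a point): centre of the top face of the empty brown fibreboard work board, 230 x 230 mm, 12 mm thick, fixed on the table, x and y along its edges
- tile0_mid (a point): mid-point of a rectangular fired-clay test tile, 56 x 40 x 8 mm thick, about 45 g, bare terracotta with a tiny dark spot near one end, lying flat on the table; origin at its centre (4 mm above its underside), x along the 56 mm length, y along the 40 mm width, z up. None if this tile is absent.
- tile1_mid (a point): mid-point of a rectangular fired-clay test tile, 56 x 40 x 8 mm thick, about 45 g, bare terracotta with a tiny dark spot near one end, lying flat on the table; origin at its centre (4 mm above its underside), x along the 56 mm length, y along the 40 mm width, z up. None if this tile is absent.
- tile2_mid (a point): mid-point of a rectangular fired-clay test tile, 56 x 40 x 8 mm thick, about 45 g, bare terracotta with a tiny dark spot near one end, lying flat on the table; origin at its centre (4 mm above its underside), x along the 56 mm length, y along the 40 mm width, z up. None if this tile is absent.
- tile3_mid (a point): mid-point of a rectangular fired-clay test tile, 56 x 40 x 8 mm thick, about 45 g, bare terracotta with a tiny dark spot near one end, lying flat on the table; origin at its centre (4 mm above its underside), x along the 56 mm length, y along the 40 mm width, z up. None if this tile is absent.
- tile4_mid (a point): mid-point of a rectangular fired-clay test tile, 56 x 40 x 8 mm thick, about 45 g, bare terracotta with a tiny dark spot near one end, lying flat on the table; origin at its centre (4 mm above its underside), x along the 56 mm length, y along the 40 mm width, z up. None if this tile is absent.
- disc0: a round terracotta disc, 56 mm across and 8 mm thick, lying among the tiles; it is kept, leave it; origin at the centre of its underside
- disc1: a second round terracotta disc like disc0, on the other side of the table; leave it
- jar: brown jar with a red lid, 72 mm across, 85 mm high, loose; origin at the centre of its underside; leave it
- tumbler: drinking glass, 68 mm across, 90 mm high, loose; origin at the centre of its underside; leave it
- dome: carved brown clay dome, 156 mm across and 72 mm high, loose; origin at the centre of its underside; leave it
- stick: flat wooden modelling stick, 150 x 16 x 7 mm, loose; origin at the centre of its underside; leave it
- clayblock: rounded brown block of clay, 100 x 70 x 60 mm, loose; origin at the centre of its underside; leave it
Not all that is in view belongs to the job. Of the things shaped like the part that bears cover_grip, the wooden one is meant.

How it is judged:
By the outcome, as a careful person would: the job done as asked, in the order asked, and still so for the second after the job is handed in, with the robot touching nothing.
Of tile0, tile1, tile2, tile3, tile4 only 3 to 5 are there at a start; the rules pass over those that are not, and their reading is None.
At some moment in a run one of tile0, tile1, tile2, tile3, tile4 may be knocked a few centimetres aside while the robot is not near it.
It also fails if it takes over 210 s, if anything falls off the work surface, if the arm or the gripper's body presses on something with over 40 N, if the wrist force passes 120 N, or if a joint passes its speed limit or range.

## Working session

There is one attempt and no reset: what is moved stays moved. The work goes in short steps, Python scripts to look and compute and a shell command to move; the robot and the scene stay as the last step left them, time stands still between calls to the robot, and variables do not carry over. Pictures are saved under pics/ and viewed, about 12 in all and at most 16, crops included, and the job is handed in when it is done.

```bash
mkdir -p pics; ls
python3 - <<'E'
from bench import bot, imaging
import cv2
s=bot.read_state();print(s)
for n in("top","scene"):
    p,d=imaging.grab_frame(n);cv2.imwrite(f"pics/{n}0.png",p);import numpy as np;np.save(f"pics/{n}0.npy",d)
    c=imaging.calibration(n);print(n,c)
print(imaging.calibration("wrist"))
E
```

```text
pics
{'clock': 0.0, 'qpos': array([-1.42104519e+00,  1.59073228e-01,  1.59823136e+00, -3.72992724e-06,
        1.38620537e+00, -2.10143330e-01]), 'dq': array([ 0.00027724, -0.00076378,  0.00060818,  0.00016251,  0.00033065,
       -0.00016097]), 'tau': array([-3.37109363e-03, -3.85575306e+01, -3.22111237e+01,  6.99219829e-02,
        3.80751688e-02, -1.36105300e-04]), 'position': array([ 202.38552859, -537.70513513,  301.70562635]), 'tool_rot': array([-3.13971676e+00, -3.96364852e-04,  3.59894782e-01]), 'wrist_force': array([-0.61654118, -0.24352389, -0.18387341]), 'ft_torque': array([0.00281075, 0.0248255 , 0.02830557]), 'finger_gap': 91.69192182209696}
top {'K': array([[527.90559087,   0.        , 270.26466422],
       [  0.        , 527.90559087, 208.5835703 ],
       [  0.        ,   0.        ,   1.        ]]), 'k1': -0.07674999231532298, 'origin': array([ 240.62648154,  -77.2939642 , 1664.02410817]), 'attitude': array([ 0.1622989 , -0.00929372, -1.55476655])}
scene {'K': array([[529.3084524 ,   0.        , 278.45044903],
       [  0.        , 529.3084524 , 211.35068092],
       [  0.        ,   0.        ,   1.        ]]), 'k1': -0.10977362862430494, 'origin': array([ 980.88816205, -779.07803812, 1256.53944642]), 'attitude': array([ 0.66708813, -0.00469366,  0.61041492])}
{'K': array([[339.86469072,   0.        , 279.3636242 ],
       [  0.        , 339.86469072, 210.12938648],
       [  0.        ,   0.        ,   1.        ]]), 'k1': -0.05797189197971749, 'mount': array([[ 7.87878149e-05,  9.67889354e-01,  2.51376594e-01,
         6.98902718e+01],
       [ 9.99999825e-01,  7.11321796e-05, -5.87309576e-04,
        -4.78740072e-01],
       [-5.86331651e-04,  2.51376596e-01, -9.67889179e-01,
        -8.25073477e+01],
       [ 0.00000000e+00,  0.00000000e+00,  0.00000000e+00,
         1.00000000e+00]])}
```

View pics/top0.png

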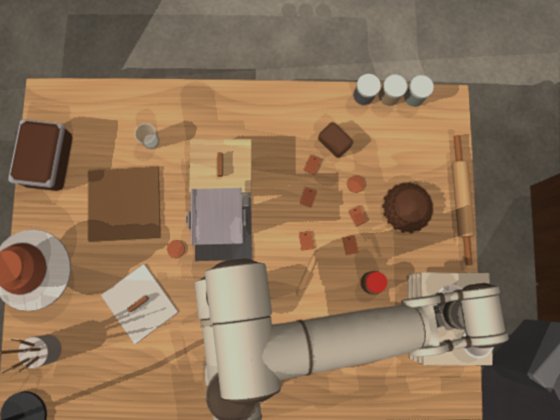

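View pics/scene0.png

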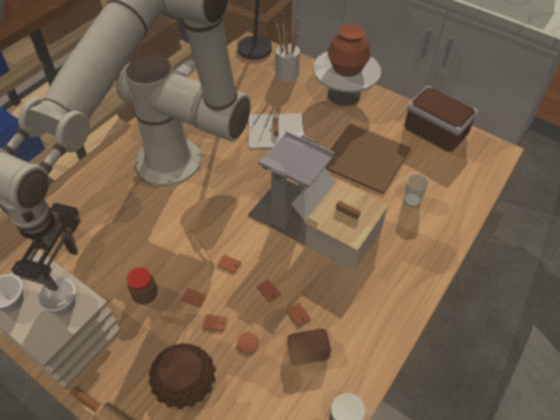

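```bash
cat > h.py <<'E'
import numpy as np, cv2
from scipy.spatial.transform import Rotation as Ro
from bench import bot, imaging
def cam(n, st=None):
    c=imaging.calibration(n)
    if n!="wrist":
        return c["K"],c["k1"],Ro.from_euler("xyz",c["attitude"]).as_matrix(),np.array(c["origin"])
    R=Ro.from_euler("xyz",st["tool_rot"]).as_matrix(); M=c["mount"]
    return c["K"],c["k1"],R@M[:3,:3],R@M[:3,3]+st["position"]
def cast(C,uv,z):
    K,k,R,o=C; uv=np.asarray(uv,float).reshape(-1,1,2)
    p=cv2.undistortPoints(uv,K,np.array([k,0,0,0.]))[:,0]
    d=np.c_[p[:,0],-p[:,1],-np.ones(len(p))]@R.T
    return o+d*((z-o[2])/d[:,2])[:,None]
def proj(C,P):
    K,k,R,o=C; q=(np.atleast_2d(P)-o)@R; a=q[:,:2]/-q[:,2:]*[1,-1]; r=(a**2).sum(1,keepdims=True)
    a=a*(1+k*r); return a@K[:2,:2].T+K[:2,2]
def red(p):
    h=cv2.cvtColor(p,cv2.COLOR_BGR2HSV)
    return cv2.inRange(h,(0,95,60),(9,255,220))
def tiles(n,z=8,amin=60,amax=400,mask=None,pr=True):
    st=bot.read_state(); p,d=imaging.grab_frame(n); C=cam(n,st); m=red(p) if mask is None else mask(p)
    out=[]
    for c in cv2.findContours(m,cv2.RETR_EXTERNAL,cv2.CHAIN_APPROX_NONE)[0]:
        w=cast(C,c[:,0]+0.0,z)[:,:2]
        A=cv2.contourArea(w.astype(np.float32))
        if not 900<A<5000: continue
        r=cv2.minAreaRect(w.astype(np.float32)); (cx,cy),(a,b),t=r
        if a<b: a,b,t=b,a,t+90
        t=(t+90)%180-90
        out.append((cx,cy,a,b,t,A/(a*b)))
        if pr: print("%s c=(%.0f %.0f) %.0fx%.0f ang %.0f fill %.2f px %s"%(n,cx,cy,a,b,t,A/(a*b),c[:,0].mean(0).round()))
    return p,d,C,out
E
python3 - <<'E'
from h import *
for n in("top","scene"):
    p,d,C,o=tiles(n)
    cv2.imwrite(f"pics/{n}1.png",cv2.resize(p[100:320,80:440] if n=="top" else p[100:380,140:500],None,fx=2,fy=2,interpolation=cv2.INTER_CUBIC))
    if n=="top":
        for u,v in[(220,165),(205,150),(218,215),(124,204),(313,165)]:
            K,k,R,oo=C; z=oo[2]-d[v,u]; print(u,v,d[v,u], cast(C,[u,v],[None][0] or 0)[0])
E
```

```text
top c=(287 -423) 70x65 ang -89 fill 0.78 px [376. 282.]
top c=(378 207) 51x47 ang 2 fill 0.79 px [176. 249.]
top c=(401 -342) 51x34 ang 14 fill 0.80 px [350. 244.]
top c=(413 -203) 51x34 ang 10 fill 0.87 px [306. 240.]
top c=(494 -366) 50x35 ang 26 fill 0.88 px [357. 216.]
top c=(552 -208) 50x33 ang -18 fill 0.80 px [308. 197.]
top c=(598 -361) 49x49 ang 18 fill 0.75 px [355. 184.]
top c=(660 -221) 52x35 ang -23 fill 0.84 px [312. 164.]
220 165 1567.226 [653.49151311  76.69644551   0.        ]
205 150 1605.9622 [702.88253521 127.22311088   0.        ]
218 215 1451.391 [489.67199267  77.84603711   0.        ]
124 204 1678.809 [519.98283698 381.24616088   0.        ]
313 165 1703.3419 [ 658.99505952 -224.70731218    0.        ]
scene c=(661 -221) 51x36 ang -25 fill 0.75 px [299. 315.]
scene c=(242 -384) 74x70 ang -54 fill 0.76 px [139. 279.]
scene c=(414 -201) 50x33 ang 11 fill 0.72 px [229. 263.]
```

View pics/top1.png

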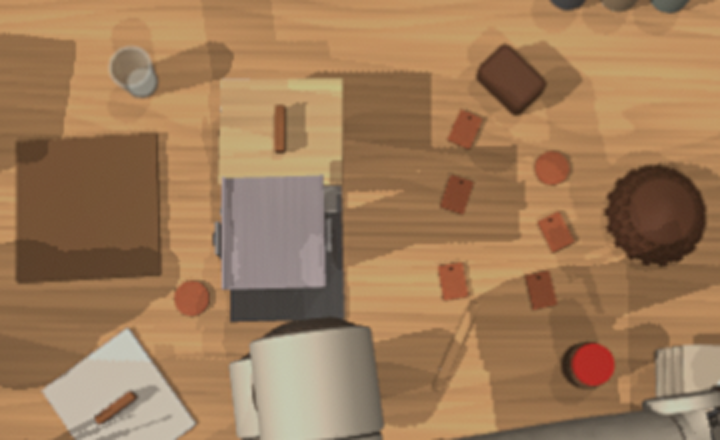

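View pics/scene1.png

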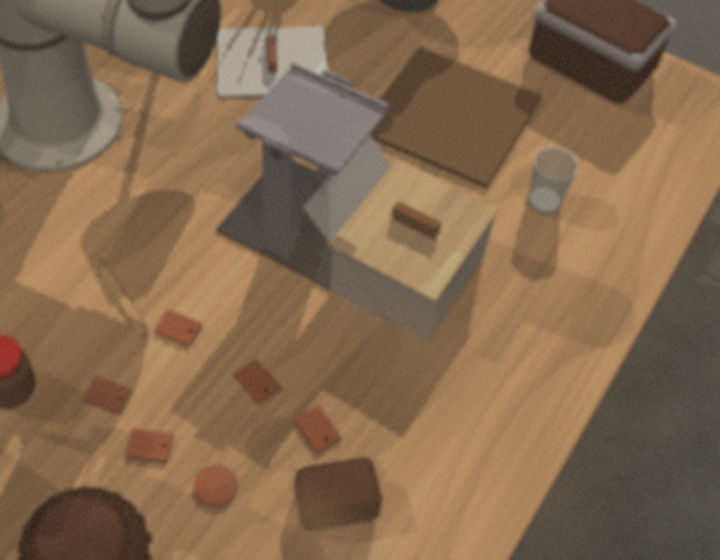

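Run:
```python
from h import *
p=cv2.imread("pics/top0.png");C=cam("top")
h=cv2.cvtColor(p,cv2.COLOR_BGR2HSV)
def blob(m,roi,z,name):
    u0,v0,u1,v1=roi; q=np.zeros_like(m); q[v0:v1,u0:u1]=m[v0:v1,u0:u1]
    c=max(cv2.findContours(cv2.morphologyEx(q,cv2.MORPH_OPEN,np.ones((2,2))),0,1)[0],key=cv2.contourArea)
    w=cast(C,c[:,0]+0.,z)[:,:2].astype(np.float32); (cx,cy),(a,b),t=cv2.minAreaRect(w)
    print(name,"c=(%.1f %.1f) %.0fx%.0f ang %.1f"%(cx,cy,a,b,t),"bbox px",cv2.boundingRect(c))
for u,v in[(220,165),(220,160),(200,150),(218,215),(124,204),(100,235),(140,130)]: print((u,v),h[v,u])
m=cv2.inRange(h,(120,0,60),(179,80,255)); blob(m,(185,180,260,262),227,"tray")
m=cv2.inRange(h,(0,90,0),(22,255,140)); blob(m,(80,160,168,250),12,"board")
m=cv2.inRange(h,(0,110,0),(14,255,170)); blob(m,(205,145,235,182),137,"grip")
# manual corners
print("tray",cast(C,[(191,189),(242,188.5),(243,244),(192,245)],227)[:,:2].round())
print("cover",cast(C,[(190,139.5),(251.5,139.5)],111)[:,:2].round())
print("board",cast(C,[(88.5,171.5),(159,166.5),(160.5,237.5),(88.5,241)],12)[:,:2].round())
print("stick",cast(C,[(298.5,294),(316,259)],4)[:,:2].round())
CS=cam("scene")
f=lambda a,b:(140+a/2,100+b/2)
print("scene board",cast(CS,[f(425,49),f(541,97),f(486,185),f(373,134)],12)[:,:2].round())
print("scene cover",cast(CS,[f(495,208),f(434,298),f(332,243)],111)[:,:2].round())
print("scene grip", cast(CS,[f(416,216)],135)[:,:2].round())
```

```text
(220, 165) [ 12 153 145]
(220, 160) [ 12 153 140]
(200, 150) [ 16 113 188]
(218, 215) [  2  24 146]
(124, 204) [ 14 135 117]
(100, 235) [ 13 133  92]
(140, 130) [ 16  84 130]
tray c=(380.9 69.4) 6x3 ang 1.9 bbox px (212, 241, 2, 3)
board c=(521.4 385.1) 244x265 ang 4.1 bbox px (81, 167, 83, 76)
grip c=(619.7 62.6) 67x15 ang 1.8 bbox px (218, 154, 6, 23)
tray [[527. 134.]
 [531.  -8.]
 [377. -14.]
 [372. 125.]]
cover [[704. 161.]
 [708. -27.]]
board [[622. 501.]
 [642. 272.]
 [413. 256.]
 [398. 484.]]
stick [[ 245. -181.]
 [ 355. -235.]]
scene board [[414. 489.]
 [631. 500.]
 [646. 275.]
 [446. 265.]]
scene cover [[703. 161.]
 [708. -21.]
 [549. -22.]]
scene grip [[627.  66.]]
```

```bash
python3 -m handwheel '[[0,0,-33,6.2],[0,0,-33,6.2],[0,0,-33,6.2],[0,0,0,0]]' -1; python3 -m handwheel '[[22,-29,0,0],[22,-29,0,0],[22,-29,0,0],[22,-29,0,0],[22,-29,0,0],[22,-29,0,0],[22,-29,0,0],[22,-29,0,0],[22,-29,0,0],[22,-29,0,0]]'; python3 -m handwheel '[[22,-29,0,0],[22,-29,0,0],[22,-29,0,0],[22,-29,0,0],[22,-29,0,0],[22,-29,0,0],[22,-29,0,0],[22,-29,0,0],[0,0,0,0]]'
cat >> h.py <<'E'
def delta(x,y,z,yaw):
    """print what is left, in tool axes: shift mm and turn deg (yaw in deg, mod 180)"""
    s=bot.read_state(); R=Ro.from_euler("xyz",s["tool_rot"]).as_matrix()
    d=np.array([x,y,z])-s["position"]; a=np.degrees(s["tool_rot"][2])
    tr=-((yaw-a+90)%180-90); R2=Ro.from_euler("xyz",[s["tool_rot"][0],s["tool_rot"][1],np.radians(a-tr)]).as_matrix()
    print("t %.1f pos"%s["clock"],s["position"].round(1),"yaw %.1f"%a,"tilt",np.degrees(Ro.from_matrix(R).apply([0,0,1])[:2]).round(1),"| shift",(R.T@d).round(1),"shift after turn",(R2.T@d).round(1),"turn %.1f"%tr,"q5 %.2f"%s["qpos"][5],"gap %.1f"%s["finger_gap"],"F",s["wrist_force"].round(1))
E
python3 -c "
from h import *
delta(623,63,300,2)"
```

```text
clock: 0.53
position: [202.1, -536.3, 400.2]
tool_rot: [-3.13, 0.001, 0.02]
wrist_force: [-0.2, -0.3, 1.0]
finger_gap: 91.9
clock: 1.37
position: [420.1, -234.9, 399.7]
tool_rot: [-3.133, 0.002, 0.013]
wrist_force: [0.9, -0.6, 0.0]
finger_gap: 91.9
clock: 2.12
position: [599.9, 19.8, 396.0]
tool_rot: [-3.131, 0.005, 0.026]
wrist_force: [1.0, -0.3, -0.4]
finger_gap: 91.9
t 2.1 pos [599.9  19.8 396. ] yaw 1.5 tilt [-0.3  0.6] | shift [ 24.7 -41.5  96.3] shift after turn [ 25.  -41.3  96.3] turn -0.5 q5 1.37 gap 91.9 F [ 1.  -0.3 -0.4]
```

```bash
python3 -m handwheel '[[12,-20,25,-0.5],[12,-20,25,0],[0,0,20,0],[0,0,20,0],[0,0,0,0]]' | head -3
python3 - <<'E'
from h import *
st=bot.read_state(); p,d=imaging.grab_frame("wrist"); C=cam("wrist",st); cv2.imwrite("pics/w1.png",p)
p2,_=imaging.grab_frame("top"); 
delta(623,63,193,2)
h=cv2.cvtColor(p,cv2.COLOR_BGR2HSV)
u,v=proj(C,[623,64,137])[0]; print(u,v)
m=cv2.inRange(h,(0,120,0),(14,255,190))
for c in cv2.findContours(m,0,1)[0]:
    if cv2.contourArea(c)<800: continue
    w=cast(C,c[:,0]+0.,137)[:,:2].astype(np.float32); print(cv2.minAreaRect(w),cv2.boundingRect(c))
E
```

```text
clock: 2.53
position: [624.0, 65.4, 301.6]
tool_rot: [-3.132, 0.004, 0.043]
t 2.6 pos [625.4  64.7 306.3] yaw 2.4 tilt [0.1 0.5] | shift [ -2.8   2.5 113.3] shift after turn [ -2.8   2.6 113.3] turn 0.4 q5 1.44 gap 91.9 F [-0.5  0.5  0.9]
283.3053243410148 217.89450519009586
((600.7472534179688, -110.74191284179688), (34.90144348144531, 40.92378616333008), 75.90624237060547) (476, 228, 54, 52)
((625.760986328125, 68.44602966308594), (71.16606140136719, 15.95142650604248), 1.9145604372024536) (267, 167, 22, 92)
((604.3049926757812, 240.59112548828125), (99.27253723144531, 124.68391418457031), 79.73094940185547) (0, 160, 117, 148)
((670.129638671875, -118.57556915283203), (33.5069580078125, 40.89877700805664), 67.18202209472656) (502, 137, 58, 61)
```

View pics/w1.png

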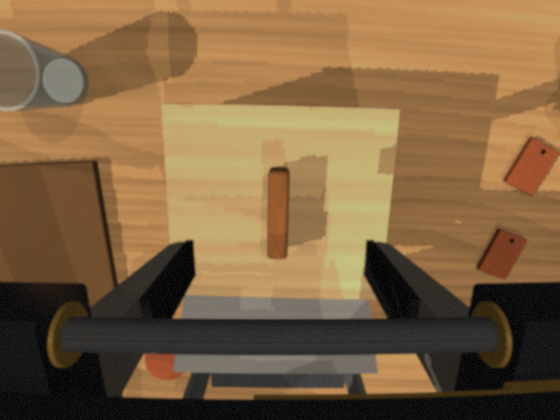

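```bash
python3 -m handwheel '[[0,-1,25,0.4],[0,-1,25,0],[0,0,25,0],[0,0,20,0],[0,0,0,0]]' ; python3 -c "
from h import *
for i in range(3): delta(624.5,67,201,1.9); imaging.grab_frame('top')"
```

```text
clock: 3.05
position: [631.9, 64.0, 222.0]
tool_rot: [-3.137, -0.025, 0.032]
wrist_force: [-0.9, -0.9, -1.2]
finger_gap: 91.8
t 3.0 pos [631.9  64.  222. ] yaw 1.9 tilt [1.4 0.3] | shift [-7.8 -3.2 20.8] shift after turn [-7.8 -3.2 20.8] turn -0.0 q5 1.44 gap 91.8 F [-0.9 -0.9 -1.2]
t 3.1 pos [632.9  63.9 224.5] yaw 1.9 tilt [1.6 0.3] | shift [-9.  -3.3 23.3] shift after turn [-9.  -3.3 23.3] turn -0.0 q5 1.44 gap 91.9 F [-0.2 -0.1  0.5]
t 3.1 pos [633.8  64.  226.2] yaw 1.9 tilt [1.8 0.3] | shift [-10.   -3.2  24.9] shift after turn [-10.   -3.2  24.9] turn -0.0 q5 1.44 gap 92.2 F [ 0.6  0.2 -0. ]
```

```bash
python3 -m handwheel '[[-5,-2,6,0],[-4,-1,6,0],[-2,0,5,0],[0,0,4,0]]' ; python3 -c "
from h import *
for i in range(3): delta(624.5,67,201,1.9); imaging.grab_frame('top')"
```

```text
clock: 3.53
position: [626.6, 66.4, 212.6]
tool_rot: [-3.139, -0.046, 0.032]
wrist_force: [-0.4, -0.0, -0.3]
finger_gap: 91.5
t 3.5 pos [626.6  66.4 212.6] yaw 1.9 tilt [2.6 0.2] | shift [-2.6 -0.6 11.5] shift after turn [-2.6 -0.6 11.5] turn -0.0 q5 1.45 gap 91.5 F [-0.4 -0.  -0.3]
t 3.6 pos [626.3  66.5 211.6] yaw 1.9 tilt [2.6 0.2] | shift [-2.3 -0.6 10.6] shift after turn [-2.3 -0.6 10.6] turn -0.0 q5 1.45 gap 92.2 F [-0.3 -0.2 -1.3]
t 3.6 pos [626.4  66.4 211.8] yaw 1.8 tilt [2.5 0.2] | shift [-2.3 -0.6 10.7] shift after turn [-2.3 -0.6 10.7] turn -0.1 q5 1.45 gap 92.2 F [-0.1  0.2  0.1]
```

```bash
python3 -m handwheel '[[0,0,0,0],[0,0,0,0],[0,0,0,0],[0,0,0,0]]' ; python3 -m handwheel '[[0,0,-25,0],[0,0,-25,0],[0,0,-25,0],[0,0,-25,0]]';  python3 -c "
from h import *
for i in range(3): delta(624.5,67,201,1.9); imaging.grab_frame('top')"
```

```text
clock: 4.02
position: [627.0, 66.3, 212.4]
tool_rot: [-3.139, -0.045, 0.032]
wrist_force: [0.0, 0.2, -0.1]
finger_gap: 91.8
clock: 4.35
position: [619.2, 66.1, 307.3]
tool_rot: [-3.137, -0.029, 0.032]
wrist_force: [1.1, 0.1, -0.5]
finger_gap: 91.6
t 4.3 pos [619.2  66.1 307.3] yaw 1.8 tilt [1.7 0.3] | shift [  2.2  -0.3 106.4] shift after turn [  2.2  -0.3 106.4] turn -0.1 q5 1.45 gap 91.6 F [ 1.1  0.1 -0.5]
t 4.4 pos [621.3  65.9 314. ] yaw 1.8 tilt [2.2 0.2] | shift [ -1.2  -0.6 113. ] shift after turn [ -1.2  -0.6 113. ] turn -0.1 q5 1.45 gap 91.7 F [ 1.3 -1.2  3.6]
t 4.5 pos [621.6  65.9 312.2] yaw 1.8 tilt [2.3 0.2] | shift [ -1.5  -0.7 111.2] shift after turn [ -1.5  -0.6 111.2] turn -0.1 q5 1.45 gap 92.1 F [-0.3 -0.4  0.7]
```

```bash
for i in 1 2; do python3 -m handwheel '[[0,0,-40,0],[0,0,0,0]]' | grep tool_rot;  done; python3 -c "
from h import *
delta(624.5,67,201,1.9); imaging.grab_frame('top');imaging.grab_frame('top');delta(624.5,67,201,1.9)"; python3 -m handwheel '[[0,0,10,0],[0,0,10,0],[0,0,10,0],[0,0,10,0],[0,0,10,0],[0,0,10,0],[0,0,0,0]]'; python3 -c "
from h import *
delta(624.5,67,201,1.9); imaging.grab_frame('top');imaging.grab_frame('top');delta(624.5,67,201,1.9)"
```

```text
tool_rot: [-3.137, -0.03, 0.032]
tool_rot: [-3.136, -0.021, 0.032]
t 4.8 pos [615.1  65.8 375.5] yaw 1.8 tilt [1.2 0.3] | shift [  5.7   0.  174.7] shift after turn [  5.7   0.  174.7] turn -0.1 q5 1.45 gap 92.2 F [ 0.8 -0.4  2.2]
t 4.9 pos [613.1  65.9 367.7] yaw 1.8 tilt [0.5 0.4] | shift [  9.9   0.4 166.8] shift after turn [  9.9   0.4 166.8] turn -0.1 q5 1.45 gap 91.7 F [ 0.9 -0.6 -0.3]
clock: 5.52
position: [611.4, 66.5, 292.9]
tool_rot: [-3.133, 0.002, 0.032]
wrist_force: [-0.6, -0.2, 0.1]
finger_gap: 92.2
t 5.5 pos [611.4  66.5 292.9] yaw 1.8 tilt [-0.1  0.5] | shift [13.3  0.7 91.8] shift after turn [13.3  0.7 91.8] turn -0.1 q5 1.45 gap 92.2 F [-0.6 -0.2  0.1]
t 5.6 pos [612.2  66.4 295.5] yaw 1.8 tilt [0.1 0.4] | shift [12.2  0.6 94.5] shift after turn [12.2  0.6 94.5] turn -0.1 q5 1.45 gap 92.0 F [-0.5 -0.8 -0.1]
```

```bash
python3 -m handwheel '[[3,0,10,0],[3,0,10,0],[3,0,10,0],[2,0,10,0],[1,0,10,0],[0,0,10,0],[0,0,10,0],[0,0,7,0],[0,0,4,0],[0,0,2,0],[0,0,0,0]]'; python3 -c "
from h import *
delta(624.5,67,201,1.9); imaging.grab_frame('top');delta(624.5,67,201,1.9)"
```

```text
clock: 6.53
position: [626.8, 67.5, 204.8]
tool_rot: [-3.134, -0.004, 0.032]
wrist_force: [-0.4, -0.6, 0.0]
finger_gap: 92.1
t 6.5 pos [626.8  67.5 204.8] yaw 1.8 tilt [0.2 0.4] | shift [-2.4  0.5  3.8] shift after turn [-2.4  0.4  3.8] turn -0.1 q5 1.45 gap 92.1 F [-0.4 -0.6  0. ]
t 6.6 pos [626.9  67.5 205.2] yaw 1.8 tilt [0.3 0.4] | shift [-2.5  0.5  4.1] shift after turn [-2.5  0.5  4.1] turn -0.1 q5 1.45 gap 92.0 F [ 0.9 -0.2 -0.1]
```

```bash
python3 -m handwheel '[[-2,0,4,0],[0,0,1,0],[0,0,0,0]]';python3 -m handwheel '[[0,0,0,0],[0,0,0,0],[0,0,0,0],[0,0,0,0],[0,0,0,0],[0,0,0,0],[0,0,0,0],[0,0,0,0]]' 1; python3 -c "
from h import *
delta(624.5,67,201,1.9)"
```

```text
clock: 6.83
position: [625.6, 67.4, 201.5]
tool_rot: [-3.135, -0.008, 0.032]
wrist_force: [0.4, -0.3, -0.3]
finger_gap: 91.8
clock: 7.5
position: [626.4, 67.3, 203.1]
tool_rot: [-3.135, -0.011, 0.032]
wrist_force: [0.2, -0.1, 0.2]
finger_gap: 40.7
t 7.5 pos [626.4  67.3 203.1] yaw 1.8 tilt [0.6 0.4] | shift [-1.9  0.3  2. ] shift after turn [-1.9  0.3  2. ] turn -0.1 q5 1.45 gap 40.7 F [ 0.2 -0.1  0.2]
```

```bash
python3 -m handwheel '[[0,0,0,0],[0,0,0,0],[0,0,0,0],[0,0,0,0],[0,0,0,0],[0,0,0,0]]'; python3 -c "
from h import *
delta(624.5,67,201,1.9)"; python3 -m handwheel '[[0,0,-5,0],[0,0,-10,0],[0,0,-10,0],[0,0,-10,0],[0,0,-10,0],[0,0,-10,0],[0,0,-10,0],[0,0,-10,0],[0,0,0,0]]'; python3 -c "
from h import *
p,_=imaging.grab_frame('wrist');cv2.imwrite('pics/w2.png',p)
delta(519,378,300,4.5)"
```

```text
clock: 8.0
position: [626.3, 67.4, 203.1]
tool_rot: [-3.135, -0.011, 0.032]
wrist_force: [-1.1, 0.6, -0.2]
finger_gap: 15.8
t 8.0 pos [626.3  67.4 203.1] yaw 1.8 tilt [0.6 0.4] | shift [-1.8  0.3  2.1] shift after turn [-1.8  0.3  2.1] turn -0.1 q5 1.45 gap 15.8 F [-1.1  0.6 -0.2]
clock: 8.75
position: [625.3, 66.8, 286.7]
tool_rot: [-3.135, -0.011, 0.032]
wrist_force: [0.6, 0.1, -1.4]
finger_gap: 15.8
t 8.8 pos [625.1  66.8 285.7] yaw 1.8 tilt [0.6 0.4] | shift [ -96.  -314.5  -13.2] shift after turn [ -81.2 -318.6  -13. ] turn -2.7 q5 1.45 gap 15.7 F [ 0.1  0.  -1.5]
```

View pics/w2.png

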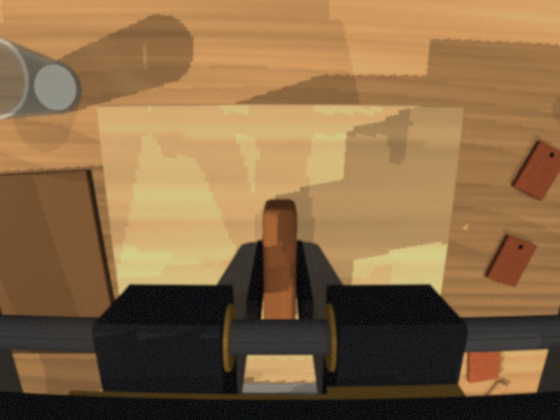

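```bash
python3 -m handwheel '[[2,-10,0,0],[2,-20,0,0],[1,-25,0,0],[1,-25,0,0],[1,-25,0,0],[1,-25,0,-1],[0,-25,0,-1],[-10,-25,0,-0.7],[-20,-25,0,0],[-20,-25,0,0],[-20,-20,0,0],[-10,-10,0,0]]';python3 -m handwheel '[[0,-20,0,0],[0,-20,0,0],[0,-10,0,0],[0,0,0,0]]'; python3 -c "
from h import *
tiles('top')
delta(519,378,112,4.5)"
```

```text
clock: 9.8
position: [534.5, 335.9, 275.5]
tool_rot: [-3.135, 0.006, 0.075]
wrist_force: [-0.9, -0.2, -0.9]
finger_gap: 15.8
clock: 10.13
position: [526.1, 390.8, 272.8]
tool_rot: [-3.137, 0.011, 0.08]
wrist_force: [1.0, -1.4, -1.6]
finger_gap: 15.9
top c=(287 -423) 66x63 ang -1 fill 0.80 px [376. 282.]
top c=(378 207) 51x47 ang 2 fill 0.79 px [175. 249.]
top c=(401 -342) 51x35 ang 14 fill 0.86 px [350. 245.]
top c=(413 -203) 50x35 ang 10 fill 0.86 px [306. 240.]
top c=(494 -366) 50x35 ang 26 fill 0.88 px [357. 216.]
top c=(552 -207) 50x34 ang -18 fill 0.75 px [308. 196.]
top c=(597 -361) 47x47 ang 20 fill 0.75 px [355. 184.]
top c=(659 -221) 51x35 ang -23 fill 0.83 px [312. 165.]
top c=(642 733) 148x72 ang 24 fill 0.17 px [ 21. 164.]
top c=(735 672) 100x50 ang -4 fill 0.44 px [ 40. 138.]
t 10.2 pos [526.3 389.9 272.6] yaw 4.5 tilt [-0.7  0.2] | shift [ -6.3  12.  160.7] shift after turn [ -6.3  12.  160.7] turn 0.0 q5 1.94 gap 15.5 F [-0.   0.2 -2.6]
```

```bash
python3 -m handwheel '[[-2,4,10,0],[-2,4,12,0],[0,2,12,0],[0,0,12,0],[0,0,12,0],[0,0,12,0],[0,0,12,0],[0,0,12,0],[0,0,12,0],[0,0,12,0],[0,0,10,0],[0,0,8,0]]';python3 -m handwheel '[[0,0,6,0],[0,0,0,0],[0,0,0,0]]'; python3 -c "
from h import *
delta(522,381,112,4.5)"
```

```text
clock: 11.18
position: [523.9, 372.8, 122.6]
tool_rot: [-3.14, 0.012, 0.073]
wrist_force: [-0.3, -0.0, -1.3]
finger_gap: 16.0
clock: 11.43
position: [522.7, 372.6, 113.0]
tool_rot: [-3.141, 0.015, 0.073]
wrist_force: [0.8, 0.2, -2.0]
finger_gap: 15.6
t 11.4 pos [522.7 372.6 113. ] yaw 4.2 tilt [-0.9 -0. ] | shift [-0.1 -8.4  1. ] shift after turn [-0.  -8.4  1. ] turn -0.3 q5 1.92 gap 15.6 F [ 0.8  0.2 -2. ]
```

```bash
python3 -m handwheel '[[0,-5,0,0],[0,-3,0,0],[0,0,1,0],[0,0,1,0],[0,0,0,0]]'; python3 -c "
from h import *
delta(522,381,110,4.5)"; python3 -m handwheel '[[0,0,0,0],[0,0,0,0],[0,0,0,0],[0,0,0,0],[0,0,0,0],[0,0,0,0],[0,0,0,0]]' -0.2; python3 -c "
from h import *
delta(522,381,110,4.5)"
```

```text
clock: 11.85
position: [523.7, 382.7, 114.0]
tool_rot: [-3.139, 0.01, 0.074]
wrist_force: [-0.3, -0.1, -2.7]
finger_gap: 15.9
t 11.8 pos [523.7 382.7 114. ] yaw 4.2 tilt [-0.6  0.1] | shift [-1.7  1.6  4. ] shift after turn [-1.7  1.6  4. ] turn -0.3 q5 1.94 gap 15.9 F [-0.3 -0.1 -2.7]
clock: 12.43
position: [525.3, 383.2, 116.7]
tool_rot: [-3.138, 0.005, 0.073]
wrist_force: [-0.5, -0.3, 0.3]
finger_gap: 55.2
t 12.4 pos [525.3 383.2 116.7] yaw 4.2 tilt [-0.3  0.2] | shift [-3.5  2.   6.7] shift after turn [-3.5  2.   6.7] turn -0.3 q5 1.94 gap 55.2 F [-0.5 -0.3  0.3]
```

```bash
python3 -m handwheel '[[0,0,-10,0],[0,0,-15,0],[0,0,-20,0],[0,0,-25,0],[0,0,-30,0],[0,0,-35,0],[0,0,-35,0],[0,0,-35,0],[0,0,-30,0],[0,0,-20,0],[0,0,-10,0],[0,0,0,0]]'; python3 -m handwheel '[[0,15,0,0],[0,30,0,0],[0,35,0,0],[0,35,0,0],[0,35,0,0],[0,35,0,0],[0,35,0,0],[0,35,0,0],[0,35,0,0],[0,35,0,0],[0,35,0,0],[0,35,0,0]]';python3 -m handwheel '[[0,35,0,0],[0,35,0,0],[0,35,0,0],[0,35,0,0],[0,30,0,0],[0,15,0,0],[0,0,0,0]]' -1; python3 -c "
from h import *
delta(413,-203,390,-80)
p,d,C,o=tiles('wrist'); cv2.imwrite('pics/w3.png',p)
p,d=imaging.grab_frame('top'); cv2.imwrite('pics/t3.png',p)"
```

```text
clock: 13.43
position: [525.0, 381.1, 400.5]
tool_rot: [-3.138, 0.006, 0.073]
wrist_force: [0.0, 0.6, -0.3]
finger_gap: 54.7
clock: 14.43
position: [544.0, -33.0, 372.8]
tool_rot: [-3.137, 0.046, 0.082]
wrist_force: [0.5, 0.3, 0.5]
finger_gap: 55.2
clock: 15.02
position: [546.7, -236.2, 352.3]
tool_rot: [-3.124, 0.073, 0.072]
wrist_force: [-0.0, 0.3, -0.1]
finger_gap: 92.0
t 15.0 pos [ 546.7 -236.2  352.3] yaw 4.1 tilt [-4.3  0.7] | shift [-133.4  -43.1  -27.3] shift after turn [-58.5 125.3 -35.7] turn 84.1 q5 0.90 gap 92.0 F [-0.   0.3 -0.1]
wrist c=(402 -341) 55x40 ang 14 fill 0.85 px [351. 268.]
wrist c=(413 -201) 54x37 ang 9 fill 0.88 px [251. 253.]
wrist c=(495 -364) 54x37 ang 27 fill 0.91 px [379. 206.]
wrist c=(552 -206) 54x37 ang -18 fill 0.89 px [260. 152.]
wrist c=(597 -359) 52x52 ang -38 fill 0.76 px [388. 124.]
wrist c=(659 -219) 54x37 ang -22 fill 0.91 px [276.  61.]
wrist c=(707 -303) 86x46 ang -85 fill 0.34 px [357.  15.]
```

View pics/t3.png

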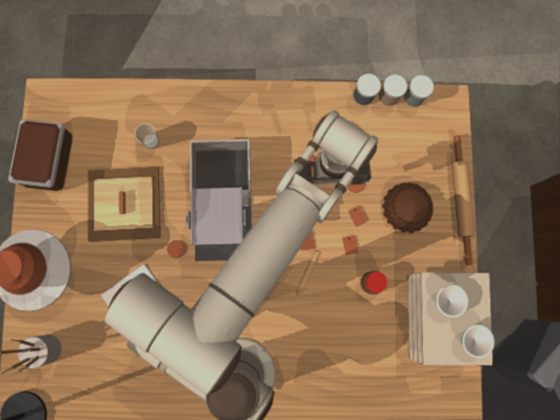

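View pics/w3.png

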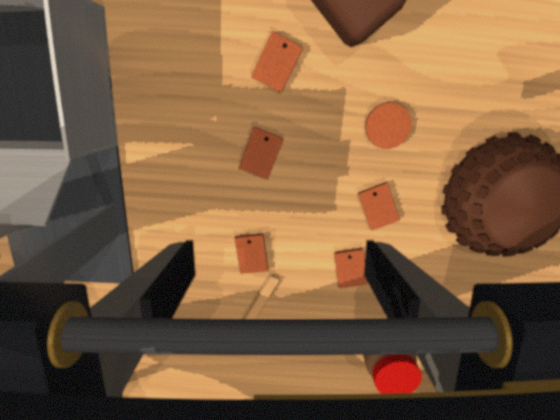

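```bash
python3 -m handwheel '[[0,-5,10,5.5],[0,-5,20,5.5],[0,-5,25,5.5],[0,-5,25,5.5],[0,-3,25,0],[0,-3,25,0],[0,0,25,0],[0,0,0,0]]' -0.3
cat >> h.py <<'E'
def tip(x,y,z,yaw,L=88):
    s=bot.read_state(); R=Ro.from_euler("xyz",s["tool_rot"]).as_matrix()
    print("tip",(s["position"]+R[:,2]*L).round(1)); o=-R[:,2]*L; delta(x+o[0],y+o[1],z+o[2],yaw)
E
python3 -c "
from h import *
tip(552,-206,3,-18)"
```

```text
clock: 15.78
position: [536.3, -190.6, 191.5]
tool_rot: [3.134, 0.076, -0.317]
wrist_force: [-0.9, -0.2, 0.1]
finger_gap: 59.4
tip [ 529.8 -189.2  103.8]
t 15.8 pos [ 536.3 -190.6  191.5] yaw -18.2 tilt [-4.3  0.9] | shift [34.   8.3 98.5] shift after turn [33.9  8.4 98.5] turn -0.2 q5 1.35 gap 59.4 F [-0.9 -0.2  0.1]
```

```bash
python3 -m handwheel '[[12,3,0,0],[12,3,0,0],[0,0,40,0],[0,0,0,0],[0,0,-15,0],[0,0,-5,0],[0,0,40,0],[0,0,0,0],[0,0,0,0]]' -0.3; 
python3 -c "
from h import *
tip(552,-206,3,-18)"
```

```text
clock: 16.53
position: [557.6, -195.4, 142.9]
tool_rot: [3.134, 0.066, -0.305]
wrist_force: [0.9, -0.2, 1.8]
finger_gap: 59.8
tip [ 551.9 -194.4   55.1]
t 16.5 pos [ 557.6 -195.4  142.9] yaw -17.5 tilt [-3.7  0.7] | shift [ 7.  10.6 51.8] shift after turn [ 7.1 10.6 51.8] turn 0.5 q5 1.35 gap 59.8 F [ 0.9 -0.2  1.8]
```

```bash
python3 -m handwheel '[[2,4,10,0.5],[2,4,10,0],[2,3,10,0],[2,2,8,0],[1,0,6,0],[0,0,4,0],[0,0,2,0],[0,0,0,0]]' -0.3; 
python3 -c "
from h import *
tip(552,-206,3,-18)"
```

```text
clock: 17.2
position: [561.8, -213.1, 94.0]
tool_rot: [3.131, 0.059, -0.315]
wrist_force: [0.3, 0.1, 0.3]
finger_gap: 59.9
tip [ 556.6 -212.4    6.2]
t 17.2 pos [ 561.8 -213.1   94. ] yaw -18.1 tilt [-3.4  0.5] | shift [-6.1 -4.7  3.5] shift after turn [-6.1 -4.7  3.5] turn -0.1 q5 1.34 gap 59.9 F [0.3 0.1 0.3]
```

```bash
python3 -m handwheel '[[-5,-4,3,0],[-2,-2,2,0],[0,0,1,0],[0,0,0,0]]'; python3 -c "
from h import *
tip(552,-206,3,-18)"; python3 -m handwheel '[[0,0,0,0],[0,0,0,0],[0,0,0,0],[0,0,0,0],[0,0,0,0]]' 1;python3 -c "
from h import *
tip(552,-206,3,-18)"
```

```text
clock: 17.53
position: [556.8, -204.7, 89.4]
tool_rot: [3.13, 0.057, -0.315]
wrist_force: [0.5, 0.2, 0.3]
finger_gap: 59.5
tip [ 551.8 -204.1    1.6]
t 17.5 pos [ 556.8 -204.7   89.4] yaw -18.0 tilt [-3.3  0.4] | shift [ 0.7  1.7 -1.5] shift after turn [ 0.7  1.7 -1.5] turn -0.0 q5 1.35 gap 59.5 F [0.5 0.2 0.3]
clock: 17.95
position: [556.9, -204.2, 89.9]
tool_rot: [3.13, 0.056, -0.314]
wrist_force: [-0.1, -0.2, 1.1]
finger_gap: 39.3
tip [ 552.  -203.6    2.1]
t 17.9 pos [ 556.9 -204.2   89.9] yaw -18.0 tilt [-3.2  0.4] | shift [ 0.7  2.2 -1. ] shift after turn [ 0.7  2.2 -1. ] turn 0.0 q5 1.35 gap 39.3 F [-0.1 -0.2  1.1]
```

```bash
python3 -m handwheel '[[0,0,-5,0],[0,0,-12,0],[0,0,-20,0],[0,0,-25,0],[0,0,-25,-4],[0,0,-25,-4],[0,0,-25,-4],[0,0,-25,-4],[-8,0,-25,-4],[-10,0,-25,0],[-12,0,-20,0],[-12,0,-15,0]]';python3 -m handwheel '[[-10,0,-10,0],[-5,0,-5,0],[0,0,0,0]]'; python3 -c "
from h import *
tip(496,63.5,250,2)"
```

```text
clock: 18.95
position: [527.3, -205.5, 355.3]
tool_rot: [-3.128, 0.06, 0.055]
wrist_force: [0.8, 0.1, -0.1]
finger_gap: 39.5
clock: 19.2
position: [512.2, -206.9, 380.7]
tool_rot: [-3.136, 0.05, 0.054]
wrist_force: [0.4, 0.2, 0.1]
finger_gap: 39.7
tip [ 507.8 -206.6  292.8]
t 19.2 pos [ 512.2 -206.9  380.7] yaw 3.1 tilt [-2.9  0.2] | shift [   5.1 -270.1   44.3] shift after turn [-2.000e-01 -2.701e+02  4.450e+01] turn 1.1 q5 0.93 gap 39.7 F [0.4 0.2 0.1]
```

```bash
python3 -m handwheel '[[0,-10,0,1],[0,-20,0,0],[0,-25,0,0],[0,-25,0,0],[0,-25,0,0],[0,-25,0,0],[0,-25,0,0],[0,-25,0,0],[0,-25,0,0],[0,-20,0,0],[0,-12,0,0],[0,-5,0,0]]';python3 -m handwheel '[[0,0,0,0]]'; python3 -c "
from h import *
tip(496,63.5,231,2)"
```

```text
clock: 20.2
position: [502.6, 46.7, 374.3]
tool_rot: [-3.131, 0.061, 0.032]
wrist_force: [0.3, -0.7, -0.9]
finger_gap: 39.5
clock: 20.28
position: [502.4, 47.8, 373.6]
tool_rot: [-3.13, 0.062, 0.034]
wrist_force: [0.4, 0.4, -0.6]
finger_gap: 39.4
tip [496.9  48.6 285.8]
t 20.3 pos [502.4  47.8 373.6] yaw 2.0 tilt [-3.6  0.5] | shift [  3.  -14.3  54.9] shift after turn [  3.1 -14.3  54.9] turn -0.0 q5 1.39 gap 39.4 F [ 0.4  0.4 -0.6]
```

```bash
python3 -m handwheel '[[0,-5,10,0],[0,-5,12,0],[0,-4,12,0],[0,-1,10,0],[0,0,7,0],[0,0,4,0],[0,0,2,0],[0,0,0,0]]'; python3 -c "
from h import *
tip(496,63.5,230,2)"
```

```text
clock: 20.95
position: [497.3, 61.5, 307.7]
tool_rot: [-3.131, 0.068, 0.029]
wrist_force: [-0.7, 1.1, -0.4]
finger_gap: 39.4
tip [491.3  62.3 219.9]
t 20.9 pos [497.3  61.5 307.7] yaw 1.7 tilt [-3.9  0.5] | shift [  4.   -1.2 -10.4] shift after turn [  4.   -1.2 -10.4] turn -0.3 q5 1.42 gap 39.4 F [-0.7  1.1 -0.4]
```

```bash
python3 -m handwheel '[[1,0,-5,0],[2,0,-3,0],[1,0,-1,0],[0,0,0,0]]'; python3 -c "
from h import *
tip(496,63.5,230,2)"
```

```text
clock: 21.28
position: [503.1, 60.7, 318.7]
tool_rot: [-3.131, 0.065, 0.028]
wrist_force: [-0.4, -0.2, -1.1]
finger_gap: 39.6
tip [497.3  61.5 230.9]
t 21.3 pos [503.1  60.7 318.7] yaw 1.6 tilt [-3.7  0.5] | shift [-1.2 -2.   1. ] shift after turn [-1.2 -2.   1. ] turn -0.4 q5 1.42 gap 39.6 F [-0.4 -0.2 -1.1]
```

```bash
python3 -m handwheel '[[0,0,0,0],[0,0,0,0],[0,0,0,0],[0,0,0,0],[0,0,-2,0],[0,0,-5,0],[0,0,-10,0],[0,0,-15,0],[0,0,-15,0],[0,0,-10,0],[0,0,-5,0],[0,0,0,0]]' -0.4; python3 -c "
from h import *
p,_=imaging.grab_frame('wrist');cv2.imwrite('pics/w4.png',p)
p,_=imaging.grab_frame('scene');p=p[60:360,100:500];cv2.imwrite('pics/s4.png',cv2.resize(p,None,fx=1.9,fy=1.9))
tip(659,-219,3,-22)"
```

```text
clock: 22.28
position: [507.9, 60.2, 388.4]
tool_rot: [-3.132, 0.062, 0.028]
wrist_force: [0.2, 0.4, -1.0]
finger_gap: 64.3
tip [501.8  61.  299. ]
t 22.4 pos [507.5  60.3 386.8] yaw 1.6 tilt [-3.7  0.5] | shift [167.7 287.3 283. ] shift after turn [269.  203.6 277.4] turn 23.6 q5 1.42 gap 64.1 F [-0.2 -0.  -0.2]
```

View pics/w4.png

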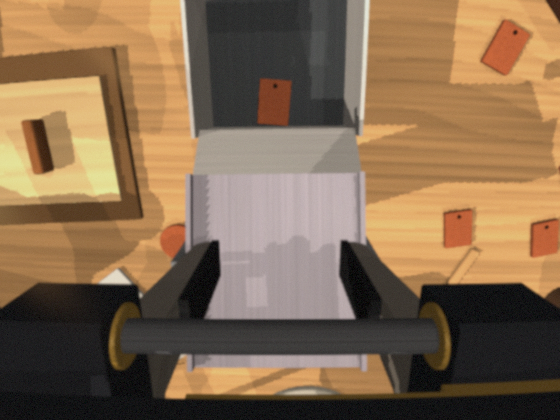

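```bash
python3 -m handwheel '[[0,15,0,5.5],[0,25,0,6],[0,25,0,6],[0,25,0,6],[20,25,0,0],[25,25,0,0],[25,20,0,0],[25,20,0,0],[25,10,10,0],[25,0,20,0],[25,0,25,0],[25,0,25,0]]' -0.3;  python3 -m handwheel '[[20,0,25,0],[10,0,25,0],[0,0,10,0],[0,0,0,0]]'; python3 -c "
from h import *
tiles('wrist')
tip(659,-219,3,-22)"
```

```text
clock: 23.38
position: [629.3, -205.4, 287.2]
tool_rot: [3.123, 0.068, -0.401]
wrist_force: [1.6, 0.2, -0.3]
finger_gap: 59.6
clock: 23.72
position: [651.5, -217.1, 209.2]
tool_rot: [3.125, 0.085, -0.403]
wrist_force: [0.1, -0.6, -0.5]
finger_gap: 59.7
wrist c=(418 -201) 53x38 ang 11 fill 0.67 px [345. 380.]
wrist c=(495 -363) 58x39 ang 27 fill 0.71 px [478. 269.]
wrist c=(598 -358) 55x53 ang 37 fill 0.77 px [450. 177.]
wrist c=(659 -219) 54x38 ang -23 fill 0.94 px [274. 176.]
wrist c=(736 -299) 123x62 ang 68 fill 0.28 px [332.  36.]
tip [ 644.  -215.4  122.3]
t 23.8 pos [ 651.4 -217.   209.9] yaw -23.1 tilt [-4.8  1. ] | shift [ 25.3  -4.6 117.5] shift after turn [ 25.3  -4.3 117.5] turn -1.1 q5 1.49 gap 59.8 F [-0.4 -0.8 -0.9]
```

```bash
python3 -m handwheel '[[6,-1,35,-1],[6,-1,0,0],[6,-1,35,0],[4,0,0,0],[0,0,0,0]]'; python3 -c "
from h import *
tip(659,-219,2.5,-22)"
```

```text
clock: 24.18
position: [669.8, -222.0, 148.9]
tool_rot: [3.125, 0.071, -0.384]
wrist_force: [0.7, -0.5, 2.1]
finger_gap: 59.7
tip [ 663.4 -221.    61.2]
t 24.2 pos [ 669.8 -222.   148.9] yaw -22.0 tilt [-4.1  0.6] | shift [-0.7 -1.2 58.9] shift after turn [-0.7 -1.2 58.9] turn 0.0 q5 1.48 gap 59.7 F [ 0.7 -0.5  2.1]
```

```bash
python3 -m handwheel '[[0,0,10,0],[0,0,12,0],[0,0,12,0],[0,0,9,0],[0,0,6,0],[0,0,4,0],[0,0,2,0],[0,0,0,0]]'; python3 -c "
from h import *
tip(659,-219,2.5,-22)"
```

```text
clock: 24.85
position: [668.1, -222.5, 98.7]
tool_rot: [3.123, 0.06, -0.383]
wrist_force: [0.5, -0.3, -0.6]
finger_gap: 59.5
tip [ 662.7 -222.    10.9]
t 24.9 pos [ 668.1 -222.5   98.7] yaw -22.0 tilt [-3.6  0.3] | shift [-4.  -1.6  8.6] shift after turn [-4.  -1.6  8.6] turn 0.0 q5 1.48 gap 59.5 F [ 0.5 -0.3 -0.6]
```

```bash
python3 -m handwheel '[[-3,-2,5,0],[-2,0,4,0],[0,0,2,0],[0,0,0,0]]'; python3 -c "
from h import *
tip(659,-219,2.5,-22)"; python3 -m handwheel '[[0,0,0,0],[0,0,0,0],[0,0,0,0],[0,0,0,0],[0,0,0,0]]' 1;python3 -c "
from h import *
tip(659,-219,2.5,-22)"
```

```text
clock: 25.18
position: [664.2, -219.0, 89.6]
tool_rot: [3.123, 0.057, -0.383]
wrist_force: [0.2, -0.3, -0.2]
finger_gap: 59.5
tip [ 658.9 -218.6    1.8]
t 25.2 pos [ 664.2 -219.    89.6] yaw -21.9 tilt [-3.4  0.2] | shift [ 0.2  0.3 -0.7] shift after turn [ 0.2  0.3 -0.7] turn 0.1 q5 1.48 gap 59.5 F [ 0.2 -0.3 -0.2]
clock: 25.6
position: [664.2, -218.9, 89.8]
tool_rot: [3.123, 0.056, -0.383]
wrist_force: [0.5, 0.5, 0.2]
finger_gap: 39.4
tip [ 659.  -218.6    1.9]
t 25.6 pos [ 664.2 -218.9   89.8] yaw -21.9 tilt [-3.4  0.2] | shift [ 0.1  0.4 -0.6] shift after turn [ 0.1  0.4 -0.6] turn 0.1 q5 1.48 gap 39.4 F [0.5 0.5 0.2]
```

```bash
python3 -m handwheel '[[0,0,-5,0],[0,0,-12,0],[0,0,-20,0],[0,0,-25,0],[0,0,-25,-5],[0,0,-25,-5],[-5,0,-25,-5],[-10,0,-25,-5],[-15,0,-25,-4],[-20,0,-25,0],[-25,0,-20,0],[-25,0,-15,0]]';python3 -m handwheel '[[-25,0,-10,0],[-20,0,-5,0],[-10,0,0,0],[-5,0,0,0],[0,0,0,0]]'; python3 -c "
from h import *
tip(496,63.5,250,2)"
```

```text
clock: 26.6
position: [577.4, -219.4, 356.4]
tool_rot: [-3.131, 0.063, 0.062]
wrist_force: [-0.8, -0.3, 0.5]
finger_gap: 39.2
clock: 27.02
position: [513.6, -223.7, 389.4]
tool_rot: [3.14, 0.049, 0.059]
wrist_force: [0.0, -0.5, -0.5]
finger_gap: 39.5
tip [ 509.3 -224.   301.5]
t 27.0 pos [ 513.6 -223.7  389.4] yaw 3.4 tilt [-2.8 -0.2] | shift [   6.2 -287.9   50.9] shift after turn [  -0.8 -287.9   51.2] turn 1.4 q5 0.90 gap 39.5 F [ 0.  -0.5 -0.5]
```

```bash
python3 -m handwheel '[[0,-12,0,1.4],[0,-24,0,0],[0,-29,0,0],[0,-29,0,0],[0,-29,0,0],[0,-29,0,0],[0,-29,0,0],[0,-29,0,0],[0,-27,0,0],[0,-20,5,0],[0,-12,10,0],[0,-5,10,0]]';python3 -m handwheel '[[0,0,0,0]]'; python3 -c "
from h import *
tip(496,63.5,231,2)"
```

```text
clock: 28.02
position: [507.4, 63.8, 364.1]
tool_rot: [3.141, 0.045, 0.032]
wrist_force: [0.4, -0.5, -0.5]
finger_gap: 39.6
clock: 28.1
position: [506.8, 65.1, 361.7]
tool_rot: [-3.141, 0.049, 0.035]
wrist_force: [-0.5, 0.3, -1.6]
finger_gap: 39.5
tip [502.5  65.  273.8]
t 28.1 pos [506.8  65.1 361.7] yaw 2.0 tilt [-2.8 -0.1] | shift [-4.4  1.3 43.1] shift after turn [-4.4  1.3 43.1] turn -0.0 q5 1.43 gap 39.5 F [-0.5  0.3 -1.6]
```

```bash
python3 -m handwheel '[[-2,0,8,0],[-1,0,10,0],[0,0,8,0],[0,0,5,0],[0,0,3,0],[0,0,1,0],[0,0,0,0],[0,0,0,0]]'; python3 -c "
from h import *
tip(496,63.5,230.5,2)"
```

```text
clock: 28.77
position: [502.2, 61.2, 322.3]
tool_rot: [3.141, 0.052, 0.03]
wrist_force: [-0.2, -0.7, -1.2]
finger_gap: 39.6
tip [497.6  61.  234.4]
t 28.8 pos [502.2  61.2 322.3] yaw 1.7 tilt [-3.  -0.1] | shift [-1.4 -2.5  4. ] shift after turn [-1.3 -2.6  4. ] turn -0.3 q5 1.43 gap 39.6 F [-0.2 -0.7 -1.2]
```

Good; ease down 3 mm, release, and back off toward the next tile.

```bash
python3 -m handwheel '[[0,-1,3,0],[0,0,1,0],[0,0,0,0]]'; python3 -c "
from h import *
tip(496,63.5,230.5,2)";  python3 -m handwheel '[[0,0,0,0],[0,0,0,0],[0,0,0,0],[0,0,0,0],[0,0,-2,0],[0,0,-5,0],[0,0,-10,0],[0,0,-15,0],[0,0,-15,0],[0,0,-10,0],[0,0,-5,0],[0,0,0,0]]' -0.4; python3 -c "
from h import *
tip(413,-201,3,9)
p,_=imaging.grab_frame('wrist');cv2.imwrite('pics/w5.png',p)
st=bot.read_state();C=cam('wrist',st)
print('tiles in bin+tray px:',[(cv2.boundingRect(c)) for c in cv2.findContours(red(p),0,1)[0] if cv2.contourArea(c)>200])
print(proj(C,[[530,63,105],[600,63,6],[690,63,6]]).round())"
```

```text
clock: 29.02
position: [502.5, 62.0, 319.1]
tool_rot: [3.141, 0.049, 0.029]
wrist_force: [-0.3, -0.0, -0.4]
finger_gap: 39.1
tip [498.2  61.8 231.2]
t 29.0 pos [502.5  62.  319.1] yaw 1.7 tilt [-2.8 -0.1] | shift [-2.1 -1.8  0.8] shift after turn [-2.1 -1.8  0.8] turn -0.3 q5 1.43 gap 39.1 F [-0.3 -0.  -0.4]
clock: 30.02
position: [506.2, 62.4, 388.9]
tool_rot: [3.14, 0.045, 0.03]
wrist_force: [-1.3, -0.4, -0.3]
finger_gap: 64.5
tip [502.3  62.1 301. ]
t 30.0 pos [506.2  62.4 388.9] yaw 1.7 tilt [-2.6 -0.1] | shift [-83.5 260.  302.4] shift after turn [-115.7  245.6  303.9] turn -7.3 q5 1.43 gap 64.5 F [-1.3 -0.4 -0.3]
tiles in bin+tray px: [(159, 229, 25, 33), (528, 223, 26, 36), (442, 213, 27, 37), (249, 80, 42, 50), (540, 0, 20, 34)]
[[279. 154.]
 [281.  89.]
 [283.  13.]]
```

```bash
python3 -m handwheel '[[-5,15,0,-3.5],[-10,25,0,-3.5],[-12,28,0,0],[-12,28,0,0],[-12,28,0,0],[-12,28,0,0],[-12,28,0,0],[-12,25,0,0],[-12,15,10,0],[-5,8,20,0],[0,0,25,0],[0,0,25,0]]' -0.3;  python3 -m handwheel '[[0,0,35,0],[0,0,25,0],[0,0,10,0],[0,0,0,0]]'; python3 -c "
from h import *
tiles('wrist');tiles('top')
tip(413,-201,3,9)"
```

```text
clock: 31.07
position: [427.2, -189.4, 306.2]
tool_rot: [-3.137, 0.048, 0.161]
wrist_force: [-0.1, 0.4, 0.4]
finger_gap: 60.1
clock: 31.4
position: [419.0, -187.5, 225.0]
tool_rot: [-3.128, 0.057, 0.159]
wrist_force: [-0.9, 0.6, -0.6]
finger_gap: 59.7
wrist c=(401 -339) 55x40 ang 14 fill 0.92 px [439. 231.]
wrist c=(413 -200) 53x38 ang 9 fill 0.94 px [296. 196.]
wrist c=(465 -404) 55x41 ang 27 fill 0.92 px [527. 175.]
wrist c=(587 -359) 55x34 ang -78 fill 0.82 px [526.  18.]
top c=(286 -422) 68x66 ang -63 fill 0.77 px [376. 282.]
top c=(378 207) 51x47 ang 2 fill 0.79 px [175. 249.]
top c=(401 -342) 52x35 ang 14 fill 0.88 px [350. 245.]
top c=(466 -408) 50x36 ang 27 fill 0.87 px [371. 225.]
top c=(598 -361) 49x48 ang 26 fill 0.76 px [355. 184.]
top c=(597 76) 48x36 ang -89 fill 0.81 px [220. 182.]
tip [ 415.3 -188.   139.7]
t 31.5 pos [ 420.2 -188.2  227.6] yaw 9.1 tilt [-3.2  0.1] | shift [  3.2  14.  136.6] shift after turn [  3.2  14.  136.6] turn 0.1 q5 0.76 gap 59.6 F [ 0.6 -0.1 -0.8]
```

```bash
python3 -m handwheel '[[1,3,10,0],[1,4,20,0],[1,4,25,0],[0,3,20,0],[0,0,15,0],[0,0,12,0],[0,0,9,0],[0,0,6,0],[0,0,4,0],[0,0,1,0],[0,0,0,0]]'; python3 -c "
from h import *
tip(413,-201,2.5,9)"
```

```text
clock: 32.42
position: [428.2, -209.8, 109.5]
tool_rot: [3.132, 0.036, 0.16]
wrist_force: [0.5, 0.6, 0.1]
finger_gap: 59.7
tip [ 425.2 -211.1   21.5]
t 32.4 pos [ 428.2 -209.8  109.5] yaw 9.2 tilt [-1.9 -0.9] | shift [ -9.8 -12.1  19.3] shift after turn [ -9.8 -12.1  19.3] turn 0.2 q5 0.74 gap 59.7 F [0.5 0.6 0.1]
```

```bash
python3 -m handwheel '[[-3,-4,5,0],[-3,-4,6,0],[-3,-3,5,0],[-1,0,2,0],[0,0,1,0],[0,0,0,0]]'; python3 -c "
from h import *
tip(413,-201,2.5,9)"
```

```text
clock: 32.92
position: [415.6, -200.3, 90.7]
tool_rot: [3.129, 0.034, 0.161]
wrist_force: [1.4, 0.5, -0.6]
finger_gap: 60.1
tip [ 412.9 -201.9    2.8]
t 32.9 pos [ 415.6 -200.3   90.7] yaw 9.2 tilt [-1.8 -1. ] | shift [ 0.3 -0.8  0.2] shift after turn [ 0.3 -0.8  0.2] turn 0.2 q5 0.74 gap 60.1 F [ 1.4  0.5 -0.6]
```

```bash
python3 -m handwheel '[[0,0,0,0],[0,0,0,0],[0,0,0,0],[0,0,0,0],[0,0,0,0]]' 1;python3 -c "
from h import *
tip(413,-201,2.5,9)"; python3 -m handwheel '[[0,0,-5,0],[0,0,-12,0],[0,0,-20,0],[0,0,-25,0],[0,0,-25,3.5],[0,0,-25,3.5],[0,0,-25,0],[5,0,-25,0],[10,0,-25,0],[15,0,-25,0],[15,0,-25,0],[15,0,-20,0]]';python3 -m handwheel '[[10,0,-15,0],[5,0,-10,0],[0,0,0,0]]'; python3 -c "
from h import *
tip(496,63.5,250,2)"
```

```text
clock: 33.33
position: [416.1, -200.8, 91.2]
tool_rot: [3.128, 0.033, 0.16]
wrist_force: [-0.4, 0.3, 0.1]
finger_gap: 39.7
tip [ 413.4 -202.4    3.2]
t 33.3 pos [ 416.1 -200.8   91.2] yaw 9.2 tilt [-1.7 -1.1] | shift [-0.2 -1.5  0.7] shift after turn [-0.2 -1.5  0.7] turn 0.2 q5 0.74 gap 39.7 F [-0.4  0.3  0.1]
clock: 34.33
position: [481.5, -191.5, 356.2]
tool_rot: [3.131, 0.039, 0.03]
wrist_force: [0.1, -0.7, 0.6]
finger_gap: 39.1
clock: 34.58
position: [501.2, -190.8, 388.8]
tool_rot: [3.125, 0.03, 0.031]
wrist_force: [-0.4, -0.3, -0.3]
finger_gap: 39.8
tip [ 498.7 -192.3  300.9]
t 34.6 pos [ 501.2 -190.8  388.8] yaw 1.8 tilt [-1.7 -1. ] | shift [   6.8 -256.6   46.5] shift after turn [   7.8 -256.6   46.5] turn -0.2 q5 0.96 gap 39.8 F [-0.4 -0.3 -0.3]
```

```bash
python3 -m handwheel '[[0,-12,0,0],[0,-22,0,0],[0,-26,0,0],[0,-26,0,0],[0,-26,0,0],[0,-26,0,0],[0,-26,0,0],[0,-26,0,0],[0,-22,0,0],[0,-16,5,0],[0,-10,10,0],[0,-4,10,0]]';python3 -m handwheel '[[0,0,0,0]]'; python3 -c "
from h import *
tip(496,63.5,231,2)"
```

```text
clock: 35.58
position: [481.4, 67.6, 349.2]
tool_rot: [3.132, 0.045, 0.027]
wrist_force: [-0.9, -0.4, -0.9]
finger_gap: 39.1
clock: 35.67
position: [479.7, 68.5, 345.9]
tool_rot: [3.133, 0.05, 0.029]
wrist_force: [0.4, -0.7, -0.7]
finger_gap: 39.5
tip [475.4  67.6 258. ]
t 35.7 pos [479.7  68.5 345.9] yaw 1.6 tilt [-2.8 -0.6] | shift [21.8  4.4 26. ] shift after turn [21.8  4.6 26. ] turn -0.4 q5 1.44 gap 39.5 F [ 0.4 -0.7 -0.7]
```

```bash
python3 -m handwheel '[[5,1,0,0],[7,1,2,0],[5,1,4,0],[3,0,6,0],[1,0,6,0],[0,0,4,0],[0,0,1,0],[0,0,0,0],[0,0,0,0]]'; python3 -c "
from h import *
tip(496,63.5,230.5,2)"
```

```text
clock: 36.42
position: [501.9, 61.3, 317.2]
tool_rot: [3.132, 0.053, 0.022]
wrist_force: [0.1, -0.2, -0.8]
finger_gap: 39.5
tip [497.2  60.3 229.3]
t 36.4 pos [501.9  61.3 317.2] yaw 1.3 tilt [-3.  -0.6] | shift [-1.2 -3.2 -1.2] shift after turn [-1.1 -3.2 -1.2] turn -0.7 q5 1.44 gap 39.5 F [ 0.1 -0.2 -0.8]
```

```bash
python3 -m handwheel '[[0,0,-1,0],[0,0,0,0],[0,0,0,0],[0,0,0,0],[0,0,-2,0],[0,0,-5,0],[0,0,-10,0],[0,0,-15,0],[0,0,-15,0],[0,0,-10,0],[0,0,-5,0],[0,0,0,0]]' -0.4; python3 -c "
from h import *
tip(401,-340,3,14)
p,_=imaging.grab_frame('wrist');cv2.imwrite('pics/w6.png',p)
print('tiles in bin+tray px:',[(cv2.boundingRect(c)) for c in cv2.findContours(red(p),0,1)[0] if cv2.contourArea(c)>200])"
```

```text
clock: 37.42
position: [505.6, 62.4, 388.9]
tool_rot: [3.131, 0.048, 0.023]
wrist_force: [-0.3, 0.2, -0.4]
finger_gap: 64.6
tip [501.4  61.3 301. ]
t 37.4 pos [505.6  62.4 388.9] yaw 1.3 tilt [-2.7 -0.7] | shift [-95.1 395.7 307.2] shift after turn [-180.   361.8  310.9] turn -12.7 q5 1.44 gap 64.6 F [-0.3  0.2 -0.4]
tiles in bin+tray px: [(157, 229, 27, 33), (525, 219, 26, 37), (246, 78, 59, 51), (539, 0, 21, 34)]
```

View pics/w6.png

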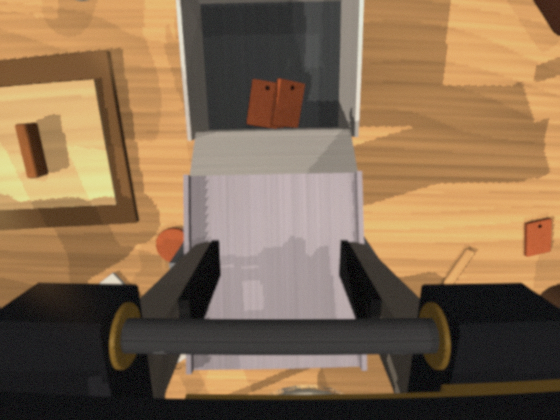

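```bash
python3 -m handwheel '[[-5,12,0,-4],[-10,25,0,-4],[-14,30,0,-4],[-14,32,0,0],[-14,32,0,0],[-14,32,0,0],[-14,32,0,0],[-14,32,0,0],[-14,32,0,0],[-14,30,0,0],[-12,22,5,0],[-5,15,15,0]]' -0.3;  python3 -m handwheel '[[-5,5,25,0],[-5,0,30,0],[0,0,30,0],[0,0,20,0],[0,0,10,0],[0,0,0,0]]'; python3 -c "
from h import *
tiles('wrist')
tip(401,-340,3,14)"
```

```text
clock: 38.47
position: [429.6, -298.1, 367.7]
tool_rot: [-3.135, 0.056, 0.253]
wrist_force: [0.9, -0.1, 1.0]
finger_gap: 60.0
clock: 38.97
position: [409.6, -309.5, 241.8]
tool_rot: [-3.127, 0.061, 0.245]
wrist_force: [0.0, -0.1, -1.0]
finger_gap: 59.8
wrist c=(208 -442) 81x62 ang -76 fill 0.79 px [349. 372.]
wrist c=(401 -340) 55x38 ang 14 fill 0.91 px [312. 198.]
wrist c=(465 -405) 54x39 ang 27 fill 0.92 px [399. 149.]
wrist c=(510 -496) 154x99 ang 27 fill 0.31 px [516. 109.]
tip [ 404.4 -309.9  155.1]
t 39.0 pos [ 409.9 -309.8  242.9] yaw 14.1 tilt [-3.6 -0.1] | shift [ -1.4  30.5 152. ] shift after turn [ -1.4  30.5 152. ] turn 0.1 q5 0.48 gap 59.7 F [ 0.2 -0.1  0.3]
```

```bash
python3 -m handwheel '[[-1,5,10,0],[-1,6,20,0],[-2,6,25,0],[-2,3,25,0],[-1,0,20,0],[0,0,15,0],[0,0,10,0],[0,0,7,0],[0,0,4,0],[0,0,1,0],[0,0,0,0]]'; python3 -c "
from h import *
tip(401,-340,2.5,14)"
```

```text
clock: 39.93
position: [408.4, -342.8, 112.7]
tool_rot: [3.128, 0.048, 0.248]
wrist_force: [-0.3, -0.0, -0.4]
finger_gap: 59.8
tip [ 404.6 -345.1   24.8]
t 39.9 pos [ 408.4 -342.8  112.7] yaw 14.2 tilt [-2.5 -1.5] | shift [-1.2 -6.1 22.3] shift after turn [-1.2 -6.1 22.3] turn 0.2 q5 0.45 gap 59.8 F [-0.3 -0.  -0.4]
```

```bash
python3 -m handwheel '[[0,-2,6,0],[-1,-2,7,0],[0,-2,5,0],[0,0,2,0],[0,0,1,0],[0,0,0,0]]'; python3 -c "
from h import *
tip(401,-340,2.5,14)"
```

```text
clock: 40.43
position: [406.1, -338.4, 92.3]
tool_rot: [3.123, 0.046, 0.248]
wrist_force: [0.2, -0.2, -0.6]
finger_gap: 59.9
tip [ 402.6 -341.     4.4]
t 40.4 pos [ 406.1 -338.4   92.3] yaw 14.2 tilt [-2.3 -1.7] | shift [-1.2 -1.4  1.9] shift after turn [-1.2 -1.4  1.9] turn 0.2 q5 0.46 gap 59.9 F [ 0.2 -0.2 -0.6]
```

```bash
python3 -m handwheel '[[-1,0,1.5,0],[0,0,0,0],[0,0,0,0],[0,0,0,0],[0,0,0,0],[0,0,0,0]]' 1;python3 -c "
from h import *
tip(401,-340,2.5,14)"; python3 -m handwheel '[[0,0,-5,0],[0,0,-12,0],[0,0,-20,0],[0,0,-25,0],[0,0,-25,4],[0,0,-25,4],[0,0,-25,4],[5,0,-25,0],[10,0,-25,0],[15,-5,-25,0],[15,-10,-25,0],[15,-15,-20,0]]';python3 -m handwheel '[[10,-20,-15,0],[5,-25,-10,0],[0,-25,0,0],[0,-20,0,0],[0,-10,0,0],[0,0,0,0]]'; python3 -c "
from h import *
tip(496,63.5,250,2)"
```

```text
clock: 40.93
position: [405.2, -339.1, 91.1]
tool_rot: [3.122, 0.046, 0.248]
wrist_force: [0.4, 0.2, -0.1]
finger_gap: 39.6
tip [ 401.7 -341.7    3.2]
t 40.9 pos [ 405.2 -339.1   91.1] yaw 14.2 tilt [-2.3 -1.7] | shift [-0.2 -1.9  0.6] shift after turn [-0.2 -1.9  0.6] turn 0.2 q5 0.45 gap 39.6 F [ 0.4  0.2 -0.1]
clock: 41.93
position: [472.5, -297.7, 362.7]
tool_rot: [3.115, 0.042, 0.022]
wrist_force: [0.2, -0.3, -0.6]
finger_gap: 39.2
clock: 42.43
position: [489.6, -189.9, 400.4]
tool_rot: [3.103, 0.025, 0.026]
wrist_force: [-1.3, -0.6, -0.1]
finger_gap: 39.2
tip [ 487.5 -193.3  312.5]
t 42.4 pos [ 489.6 -189.9  400.4] yaw 1.5 tilt [-1.4 -2.2] | shift [  16.6 -258.7   52.3] shift after turn [  19.  -258.5   52.2] turn -0.5 q5 0.97 gap 39.2 F [-1.3 -0.6 -0.1]
```

```bash
python3 -m handwheel '[[2,-12,0,0],[3,-22,0,0],[3,-26,0,0],[3,-26,0,0],[3,-26,0,0],[3,-26,0,0],[3,-26,0,0],[3,-26,0,0],[3,-22,5,0],[2,-14,5,0],[2,-8,10,0],[0,-4,10,0]]';python3 -m handwheel '[[0,0,0,0]]'; python3 -c "
from h import *
tip(496,63.5,231,2)"
```

```text
clock: 43.43
position: [514.9, 52.8, 359.8]
tool_rot: [3.101, 0.023, 0.011]
wrist_force: [-0.8, -0.4, -0.8]
finger_gap: 39.4
clock: 43.52
position: [514.1, 53.1, 356.9]
tool_rot: [3.101, 0.028, 0.011]
wrist_force: [0.5, -0.2, -1.0]
finger_gap: 39.1
tip [511.6  49.5 269. ]
t 43.5 pos [514.1  53.1 356.9] yaw 0.6 tilt [-1.6 -2.3] | shift [-14.4 -15.7  37.8] shift after turn [-14.1 -16.1  37.8] turn -1.4 q5 1.45 gap 39.1 F [ 0.5 -0.2 -1. ]
```

```bash
python3 -m handwheel '[[-5,-5,0,-1.4],[-5,-5,3,0],[-3,-3,6,0],[0,-1,7,0],[0,0,7,0],[0,0,5,0],[0,0,3,0],[0,0,1,0],[0,0,0,0],[0,0,0,0]]'; python3 -c "
from h import *
tip(496,63.5,231,2)"
```

```text
clock: 44.35
position: [497.9, 62.7, 320.5]
tool_rot: [3.101, 0.031, 0.032]
wrist_force: [0.1, -0.6, 0.0]
finger_gap: 39.2
tip [495.3  59.  232.7]
t 44.4 pos [497.9  62.7 320.5] yaw 1.8 tilt [-1.7 -2.4] | shift [ 0.9 -4.6  1.4] shift after turn [ 0.9 -4.5  1.4] turn -0.2 q5 1.45 gap 39.2 F [ 0.1 -0.6  0. ]
```

```bash
python3 -m handwheel '[[0,-3,2,0],[0,0,0,0]]'; python3 -m handwheel '[[0,0,0,0],[0,0,0,0],[0,0,0,0],[0,0,0,0],[0,0,-2,0],[0,0,-5,0],[0,0,-10,0],[0,0,-15,0],[0,0,-15,0],[0,0,-10,0],[0,0,-5,0],[0,0,0,0]]' -0.4; python3 -c "
from h import *
tip(465,-405,3,27)
p,_=imaging.grab_frame('wrist');cv2.imwrite('pics/w7.png',p)
print('tiles in bin+tray px:',[(cv2.boundingRect(c)) for c in cv2.findContours(red(p),0,1)[0] if cv2.contourArea(c)>200])
tiles('top')"
```

```text
clock: 44.52
position: [498.1, 65.6, 318.8]
tool_rot: [3.101, 0.03, 0.032]
wrist_force: [-0.1, -0.1, 0.1]
finger_gap: 39.4
clock: 45.52
position: [500.5, 68.6, 388.6]
tool_rot: [3.1, 0.026, 0.032]
wrist_force: [0.6, 0.7, 1.0]
finger_gap: 63.9
tip [498.4  64.9 300.7]
t 45.5 pos [500.5  68.6 388.6] yaw 1.8 tilt [-1.4 -2.4] | shift [-40.8 455.8 318. ] shift after turn [-235.4  390.6  320.3] turn -25.2 q5 1.46 gap 63.9 F [0.6 0.7 1. ]
tiles in bin+tray px: [(151, 232, 32, 34), (243, 77, 67, 55), (522, 0, 38, 42)]
top c=(287 -421) 67x65 ang -89 fill 0.79 px [376. 282.]
top c=(467 -408) 50x35 ang 26 fill 0.90 px [371. 224.]
top c=(597 -361) 49x47 ang -70 fill 0.78 px [356. 184.]
```

```bash
python3 -m handwheel '[[0,12,0,0],[0,25,0,0],[-3,32,0,0],[-4,35,0,0],[-4,35,0,0],[-4,35,0,0],[-4,35,0,0],[-4,35,0,0],[-4,35,0,0],[-4,35,0,0],[-4,35,0,0],[-4,25,0,0]]' -0.3;  python3 -m handwheel '[[0,15,0,0],[0,5,0,0],[0,0,0,0]]'
cat > dome.py <<'E'
from h import *
from scipy.spatial import ConvexHull
st=bot.read_state();p,d,C,o=tiles('wrist');cv2.imwrite('pics/w8.png',p)
K,k,R,oo=C; v,u=np.mgrid[0:420,0:560]; uv=np.c_[u.ravel(),v.ravel()].astype(float)
q=cv2.undistortPoints(uv.reshape(-1,1,2),K,np.array([k,0,0,0.]))[:,0]; dd=d.ravel()
W=oo+(np.c_[q[:,0],-q[:,1],-np.ones(len(q))]*dd[:,None])@R.T
ok=(dd>0)&(W[:,0]>420)&(W[:,0]<640)&(W[:,1]<-405)&(W[:,1]>-620)
for z in(8,15,25,40,60):
    w=W[ok&(abs(W[:,2]-z)<4)][:,:2]
    if len(w)>20: print(z,len(w),"min dist to tile",np.linalg.norm(w-[465,-405],axis=1).min().round(),"circle",cv2.minEnclosingCircle(w.astype(np.float32)))
tip(465,-405,3,27); tip(465,-405,3,-63)
E
python3 dome.py
```

```text
clock: 46.62
position: [466.6, -325.2, 390.9]
tool_rot: [3.109, 0.046, 0.04]
wrist_force: [1.2, 0.2, -0.5]
finger_gap: 59.7
clock: 46.87
position: [463.0, -353.2, 387.6]
tool_rot: [3.112, 0.052, 0.032]
wrist_force: [1.2, 0.2, -0.3]
finger_gap: 59.8
wrist c=(245 -417) 77x70 ang -90 fill 0.81 px [308. 303.]
wrist c=(466 -406) 53x37 ang 26 fill 0.92 px [310. 158.]
wrist c=(541 -579) 88x79 ang 68 fill 0.21 px [438. 109.]
wrist c=(597 -359) 52x51 ang 2 fill 0.76 px [279.  54.]
8 693 min dist to tile 1.0 circle ((516.8890380859375, -475.7088623046875), 109.67484283447266)
15 307 min dist to tile 15.0 circle ((525.659423828125, -492.9137878417969), 96.53934478759766)
25 497 min dist to tile 53.0 circle ((521.7782592773438, -523.6842041015625), 80.099365234375)
40 1017 min dist to tile 58.0 circle ((521.7627563476562, -523.4971923828125), 74.19148254394531)
60 3723 min dist to tile 70.0 circle ((521.9674682617188, -522.5557861328125), 61.08871078491211)
tip [ 458.6 -355.2  299.7]
t 46.9 pos [ 463.1 -352.5  387.5] yaw 1.8 tilt [-2.9 -1.8] | shift [ 20.3  41.2 297.3] shift after turn [ -1.4  38.5 298.4] turn -25.2 q5 0.70 gap 59.9 F [-0.4  0.3 -0.8]
tip [ 458.6 -355.2  299.7]
t 46.9 pos [ 463.1 -352.5  387.5] yaw 1.8 tilt [-2.9 -1.8] | shift [ 20.3  41.2 297.3] shift after turn [ 62.7   8.3 294.2] turn 64.8 q5 0.70 gap 59.9 F [-0.4  0.3 -0.8]
```

```bash
python3 -m handwheel '[[3,6,0,6.5],[3,6,0,6.5],[5,6,0,6.5],[6,5,5,6.5],[6,3,10,6.5],[4,0,15,6.5],[3,0,20,6.5],[2,0,25,6.5],[0,0,25,6.5],[0,0,25,6.3],[0,0,20,0],[0,0,10,0]]' -0.65;  python3 -m handwheel '[[0,0,0,0],[0,0,0,0]]'; python3 -c "
from h import *
tiles('wrist'); tip(465.5,-405.5,3,-63)"
```

```text
clock: 47.92
position: [485.8, -379.0, 230.2]
tool_rot: [3.086, -0.009, -1.136]
wrist_force: [-0.5, -0.8, -0.5]
finger_gap: 75.7
clock: 48.08
position: [485.3, -375.9, 227.5]
tool_rot: [3.085, -0.003, -1.132]
wrist_force: [-0.2, 0.6, -0.0]
finger_gap: 75.4
wrist c=(219 -420) 97x40 ang 19 fill 0.67 px [511. 271.]
wrist c=(465 -407) 54x38 ang 27 fill 0.92 px [299. 181.]
wrist c=(596 -360) 54x52 ang 24 fill 0.77 px [143. 167.]
wrist c=(494 -499) 157x86 ang 47 fill 0.36 px [319.  51.]
tip [ 481.  -378.4  140. ]
t 48.1 pos [ 485.4 -376.   227.8] yaw -64.9 tilt [-2.8 -1.6] | shift [ 17.4  17.8 138.2] shift after turn [ 16.6  18.4 138.3] turn -1.9 q5 1.89 gap 76.2 F [-0.5  0.8 -0.2]
```

```bash
python3 -m handwheel '[[3,4,10,-1.9],[4,4,20,0],[4,4,25,0],[2,2,20,0],[0,0,15,0],[0,0,12,0],[0,0,8,0],[0,0,4,0],[0,0,1,0],[0,0,0,0]]'; python3 -c "
from h import *
tip(465.5,-406,3,-63)"
```

```text
clock: 48.97
position: [482.0, -404.8, 128.0]
tool_rot: [3.093, -0.032, -1.091]
wrist_force: [0.3, 0.5, -0.1]
finger_gap: 76.0
tip [ 479.5 -409.3   40.1]
t 49.0 pos [ 482.  -404.8  128. ] yaw -62.5 tilt [-1.6 -2.9] | shift [-10.5   9.1  37.3] shift after turn [-10.5   9.2  37.3] turn 0.5 q5 1.82 gap 76.0 F [ 0.3  0.5 -0.1]
```

```bash
python3 -m handwheel '[[-3,3,5,0.5],[-4,4,7,0],[-3,2,7,0],[-1,0,6,0],[0,0,4,0],[0,0,2,0],[0,0,0,0]]'; python3 -c "
from h import *
tip(465.5,-406,3,-63)"
```

```text
clock: 49.55
position: [467.5, -400.9, 96.7]
tool_rot: [3.094, -0.037, -1.1]
wrist_force: [-0.2, 0.2, -1.0]
finger_gap: 76.2
tip [ 465.3 -405.7    8.9]
t 49.5 pos [ 467.5 -400.9   96.7] yaw -63.0 tilt [-1.5 -3.1] | shift [ 0.1 -0.4  5.9] shift after turn [ 0.1 -0.4  5.9] turn -0.0 q5 1.82 gap 76.2 F [-0.2  0.2 -1. ]
```

```bash
python3 -m handwheel '[[0,0,3,0],[0,0,2,0],[0,0,0,0]]'; python3 -m handwheel '[[0,0,0,0],[0,0,0,0],[0,0,0,0],[0,0,0,0],[0,0,0,0]]' 1; python3 -c "
from h import *
tip(465.5,-406,3,-63)"
```

```text
clock: 49.8
position: [467.6, -401.4, 91.2]
tool_rot: [3.094, -0.037, -1.1]
wrist_force: [-0.6, -0.0, 0.3]
finger_gap: 76.0
clock: 50.22
position: [468.1, -401.8, 91.7]
tool_rot: [3.094, -0.038, -1.1]
wrist_force: [-0.5, 0.3, -1.1]
finger_gap: 55.7
tip [ 465.9 -406.6    3.9]
t 50.2 pos [ 468.1 -401.8   91.7] yaw -63.0 tilt [-1.4 -3.2] | shift [-0.8  0.   0.9] shift after turn [-0.8  0.   0.9] turn -0.0 q5 1.82 gap 55.7 F [-0.5  0.3 -1.1]
```

```bash
python3 -m handwheel '[[0,0,-5,0],[0,0,-12,0],[0,0,-20,0],[0,0,-25,-6.5],[0,0,-25,-6.5],[0,0,-25,-6.5],[0,0,-25,-6.5],[0,0,-25,-6.5],[0,0,-25,-6.5],[0,0,-25,-6.5],[0,0,-25,-6.5],[0,0,-20,-6.5]]';python3 -m handwheel '[[0,0,-15,-6],[0,-8,-5,0],[0,-16,0,0],[0,-22,0,0],[0,-22,0,0],[0,-22,0,0],[0,-15,0,0],[0,-8,0,0],[0,0,0,0]]'; python3 -c "
from h import *
tip(496,63.5,250,2)"
```

```text
clock: 51.22
position: [472.7, -383.6, 365.4]
tool_rot: [3.09, 0.026, -0.033]
wrist_force: [-0.8, 0.1, -0.5]
finger_gap: 55.2
clock: 51.97
position: [463.1, -261.6, 391.1]
tool_rot: [3.081, 0.02, 0.058]
wrist_force: [-1.2, 0.5, -0.1]
finger_gap: 55.6
tip [ 461.7 -267.1  303.2]
t 52.0 pos [ 463.1 -261.6  391.1] yaw 3.3 tilt [-1.  -3.5] | shift [  54.5 -330.6   32.1] shift after turn [  46.9 -331.8   32.2] turn 1.3 q5 0.80 gap 55.6 F [-1.2  0.5 -0.1]
```

```bash
python3 -m handwheel '[[3,-12,0,1.3],[4,-22,0,0],[5,-28,0,0],[5,-28,0,0],[5,-28,0,0],[5,-28,0,0],[5,-28,0,0],[5,-28,0,0],[5,-28,0,0],[3,-22,0,0],[3,-14,0,0],[0,-6,0,0]]';python3 -m handwheel '[[0,0,0,0]]'; python3 -c "
from h import *
tip(496,63.5,250,2)"
```

```text
clock: 52.97
position: [505.6, 16.0, 370.8]
tool_rot: [3.076, 0.019, 0.004]
wrist_force: [-0.2, 0.3, -0.6]
finger_gap: 55.3
clock: 53.05
position: [505.7, 16.7, 370.5]
tool_rot: [3.076, 0.019, 0.005]
wrist_force: [-0.0, -0.6, -0.8]
finger_gap: 54.9
tip [504.   10.9 282.7]
t 53.0 pos [505.7  16.7 370.5] yaw 0.3 tilt [-1.1 -3.7] | shift [ -7.1 -54.6  29.4] shift after turn [ -5.6 -54.8  29.3] turn -1.7 q5 1.39 gap 54.9 F [-0.  -0.6 -0.8]
```

```bash
python3 -m handwheel '[[0,-8,0,-1.7],[0,-14,0,0],[0,-14,5,0],[0,-9,8,0],[0,-3,8,0],[0,0,8,0],[0,0,6,0],[0,0,4,0],[0,0,2,0],[0,0,0,0],[0,0,0,0]]'; python3 -c "
from h import *
tip(496,63.5,232,2)"
```

```text
clock: 53.97
position: [503.6, 56.7, 321.8]
tool_rot: [3.074, 0.023, 0.03]
wrist_force: [-1.1, -0.7, -0.9]
finger_gap: 55.6
tip [501.8  50.7 234. ]
t 54.0 pos [503.6  56.7 321.8] yaw 1.7 tilt [-1.2 -3.9] | shift [ -5.3 -13.1   1.3] shift after turn [ -5.3 -13.1   1.3] turn -0.3 q5 1.46 gap 55.6 F [-1.1 -0.7 -0.9]
```

```bash
python3 -m handwheel '[[-2,-5,-1,0],[-2,-6,0,0],[-1,-3,0,0],[0,0,1,0],[0,0,1,0],[0,0,0,0]]'; python3 -c "
from h import *
tip(496,63.5,232,2)"
```

```text
clock: 54.47
position: [498.2, 72.0, 321.6]
tool_rot: [3.074, 0.02, 0.03]
wrist_force: [0.1, 0.0, 0.4]
finger_gap: 55.7
tip [496.6  65.9 233.9]
t 54.5 pos [498.2  72.  321.6] yaw 1.7 tilt [-1.  -3.9] | shift [-0.7  2.3  2. ] shift after turn [-0.7  2.3  2. ] turn -0.3 q5 1.49 gap 55.7 F [0.1 0.  0.4]
```

```bash
python3 -m handwheel '[[0,0,2,0],[0,0,0,0],[0,0,0,0],[0,0,0,0],[0,0,-2,0],[0,0,-5,0],[0,0,-10,0],[0,0,-15,0],[0,0,-15,0],[0,0,-10,0],[0,0,-5,0],[0,0,0,0]]' -0.6; python3 -c "
from h import *
p,_=imaging.grab_frame('wrist');cv2.imwrite('pics/w9.png',p)
tip(523,383,117-88,4.2)
p,_=imaging.grab_frame('top');cv2.imwrite('pics/t9.png',p)
tiles('top')"
```

```text
clock: 55.47
position: [499.8, 76.0, 388.5]
tool_rot: [3.073, 0.017, 0.03]
wrist_force: [1.1, -0.3, 0.1]
finger_gap: 73.6
tip [498.3  70.  300.1]
t 55.5 pos [499.7  76.  387.9] yaw 1.7 tilt [-0.9 -3.9] | shift [  38.7 -329.9  248.6] shift after turn [  52.2 -328.1  248.4] turn -2.5 q5 1.49 gap 73.5 F [ 0.  -0.5  0.1]
top c=(287 -421) 67x65 ang -89 fill 0.79 px [376. 282.]
top c=(597 -361) 49x48 ang -44 fill 0.77 px [356. 184.]
```

View pics/w9.png

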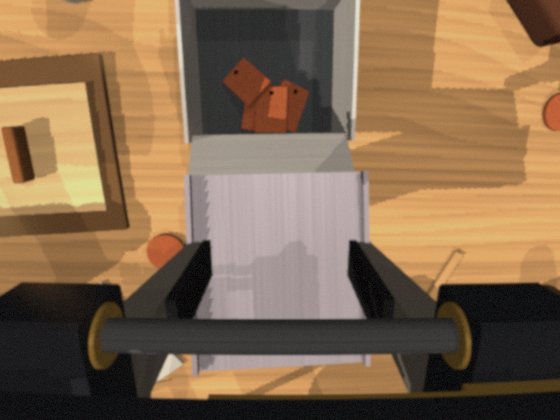

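```bash
for i in 1 2; do python3 -m handwheel '[[0,40,0,0],[0,0,0,0],[0,0,0,0]]' -0.2 | grep -E "rot|posi"; done; python3 -c "
from h import *
tip(523,383,29,4.2)";  python3 -m handwheel '[[0,0,-30,0],[0,-40,0,0],[0,0,0,0],[0,0,0,0]]' -0.2 | grep -E "rot|posi"; python3 -c "
from h import *
tip(523,383,29,4.2)"
```

```text
position: [499.6, 35.3, 385.9]
tool_rot: [3.075, 0.025, 0.031]
position: [500.2, -5.6, 386.1]
tool_rot: [3.076, 0.03, 0.031]
tip [497.8 -11.5 298.3]
t 56.1 pos [500.2  -5.6 386.1] yaw 1.8 tilt [-1.6 -3.8] | shift [  45.3 -410.3  241.6] shift after turn [  62.  -408.3  241.2] turn -2.4 q5 1.32 gap 55.4 F [-0.1  0.2 -0.4]
position: [498.8, 39.5, 411.1]
tool_rot: [3.078, 0.036, 0.03]
tip [495.9  33.8 323.4]
t 56.5 pos [498.8  39.5 411.1] yaw 1.7 tilt [-1.9 -3.7] | shift [  48.  -366.3  270. ] shift after turn [  63.1 -364.3  269.6] turn -2.5 q5 1.41 gap 54.9 F [-0.8 -0.1  0.9]
```

```bash
python3 -m handwheel '[[5,-20,0,-2.5],[5,-35,0,0],[5,-35,0,0],[5,-35,0,0],[5,-35,0,0],[5,-35,0,0],[0,-35,0,0],[0,-30,0,0],[0,-25,0,0],[0,-15,0,0],[0,0,0,0]]' | grep -E "rot|posi"; python3 -c "
from h import *
tip(523,383,29,4.2)";  python3 -m handwheel '[[0,0,35,0],[0,0,40,0],[0,0,40,0],[0,0,40,0],[0,0,0,0],[0,0,0,0]]' | grep -E "rot|posi"; python3 -c "
from h import *
tip(523,383,29,4.2)"
```

```text
position: [501.9, 356.8, 379.9]
tool_rot: [3.075, 0.052, 0.078]
tip [497.8 350.6 292.3]
t 57.4 pos [501.9 356.8 379.9] yaw 4.5 tilt [-2.7 -4. ] | shift [ 41.4 -47.5 258.9] shift after turn [ 41.2 -47.7 258.9] turn 0.3 q5 1.93 gap 55.4 F [-0.4 -0.4 -0.5]
position: [494.8, 343.5, 221.4]
tool_rot: [3.074, 0.049, 0.081]
tip [491.  337.2 133.7]
t 57.9 pos [494.8 343.5 221.4] yaw 4.6 tilt [-2.5 -4.1] | shift [ 40.6 -49.9  99.7] shift after turn [ 40.3 -50.1  99.7] turn 0.4 q5 1.93 gap 55.0 F [0.4 0.8 1.7]
```

```bash
python3 -m handwheel '[[-10,-8,-10,0],[-20,-14,-15,0],[-25,-18,-15,0],[-25,-18,-15,0],[-25,-18,-15,0],[-25,-18,-10,0],[-25,-18,0,0],[-20,-14,0,0],[-10,-8,0,0],[0,0,0,0]]' | grep -E "rot|posi"; for i in 1 2; do python3 -m handwheel '[[0,0,40,0],[0,0,0,0],[0,0,-10,0],[0,0,-10,0],[0,0,-10,0],[0,0,-5,0],[0,0,40,0],[0,0,0,0],[0,0,-10,0],[0,0,-10,0],[0,0,-10,0],[0,0,-5,0]]' | grep -E "rot|posi"; done; python3 -c "
from h import *
tip(523,383,29,4.2)"
```

```text
position: [296.7, 479.4, 344.5]
tool_rot: [3.107, 0.01, 0.079]
position: [303.0, 482.9, 372.4]
tool_rot: [3.133, -0.021, 0.077]
position: [307.3, 488.3, 400.1]
tool_rot: [-3.123, -0.052, 0.076]
tip [311.7 490.3 312.2]
t 60.7 pos [307.3 488.3 400.1] yaw 4.4 tilt [2.9 1.3] | shift [187.6 128.5 290.9] shift after turn [188.  127.9 291. ] turn 0.2 q5 2.30 gap 54.9 F [-0.4 -0.5  0.9]
```

```bash
python3 -m handwheel '[[10,8,5,0],[20,14,10,0],[25,18,10,0],[25,18,10,0],[25,18,10,0],[25,18,10,0],[25,18,10,0],[20,13,10,0],[10,5,5,0],[0,0,0,0]]' | grep -E "rot|posi"
cat > grip.py <<'E'
from h import *
st=bot.read_state(); p,d=imaging.grab_frame("wrist"); C=cam("wrist",st)
h=cv2.cvtColor(p,cv2.COLOR_BGR2HSV); m=cv2.inRange(h,(0,120,0),(14,255,190)); cv2.imwrite("pics/g.png",p)
for c in cv2.findContours(m,0,1)[0]:
    w=cast(C,c[:,0]+0.,44)[:,:2].astype(np.float32); r=cv2.minAreaRect(w)
    if 50<max(r[1])<100 and 10<min(r[1])<30: print("grip",np.round(r[0],1),np.round(r[1],1),round(r[2],1),cv2.boundingRect(c))
tip(525,383,30,4.2)
E
python3 grip.py
```

```text
position: [523.2, 368.5, 341.0]
tool_rot: [-3.11, -0.074, 0.078]
grip [520.6 382.5] [69.1 15.8] 3.1 (268, 176, 15, 60)
grip [544.5 286.3] [59.5 16.8] 4.3 (353, 166, 17, 53)
tip [528.6 372.4 253.7]
t 61.6 pos [522.3 369.1 341.4] yaw 4.5 tilt [4.1 2.2] | shift [-19.4  -3.7 223.1] shift after turn [-19.5  -3.7 223.1] turn 0.3 q5 1.91 gap 55.5 F [-0.2  0.  -0.7]
```

```bash
python3 -m handwheel '[[0,0,-40,0],[0,0,0,0],[0,0,10,0],[0,0,10,0],[0,0,10,0],[0,0,5,0],[0,0,-40,0],[0,0,0,0],[0,0,10,0],[0,0,10,0],[0,0,10,0],[0,0,5,0]]' | grep -E "rot|posi"; python3 -c "
from h import *
tip(521,382.5,30,4)"
```

```text
position: [514.4, 374.2, 344.0]
tool_rot: [-3.109, -0.069, 0.088]
tip [520.2 377.6 256.2]
t 62.6 pos [514.4 374.2 344. ] yaw 5.1 tilt [3.8 2.2] | shift [-14.4   2.6 225.8] shift after turn [-14.5   2.6 225.8] turn 1.1 q5 1.92 gap 55.4 F [ 0.  -0.8  0.1]
```

```bash
python3 -m handwheel '[[0,0,-40,0],[0,0,0,0]]' | grep rot;python3 -m handwheel '[[0,0,-40,0],[0,0,0,0]]' | grep rot; python3 -c "
from h import *
tip(521,382.5,30,4)"; python3 -m handwheel '[[0,0,10,0],[0,0,15,0],[0,0,15,0],[0,0,15,0],[0,0,15,0],[0,0,15,0],[0,0,15,0],[0,0,10,0],[0,0,5,0]]' | grep rot;  python3 -c "
from h import *
tip(521,382.5,30,4)"
```

```text
tool_rot: [-3.113, -0.058, 0.089]
tool_rot: [-3.116, -0.049, 0.089]
tip [510.2 372.4 319. ]
t 62.9 pos [506.1 369.8 406.9] yaw 5.1 tilt [2.6 1.7] | shift [ -2.4  -1.8 289.4] shift after turn [ -2.6  -2.  289.4] turn 1.1 q5 1.92 gap 55.2 F [ 1.1 -0.8  2.3]
tool_rot: [-3.113, -0.059, 0.088]
tip [519.5 377.6 194.2]
t 63.7 pos [514.5 374.6 282.1] yaw 5.1 tilt [3.2 2. ] | shift [ -7.7  -0.  164.1] shift after turn [-7.800e+00 -1.000e-01  1.641e+02] turn 1.1 q5 1.92 gap 55.1 F [-0.2  0.2  0.5]
```

```bash
python3 -m handwheel '[[-1,0,10,1.1],[-2,0,12,0],[-2,0,15,0],[-1,0,15,0],[0,0,15,0],[0,0,15,0],[0,0,15,0],[0,0,12,0],[0,0,9,0],[0,0,6,0],[0,0,3,0],[0,0,0,0]]' | grep rot;  python3 grip.py;python3 -c "
from h import *
tip(521,382.5,21,3.5)"
```

```text
tool_rot: [-3.109, -0.064, 0.066]
grip [521.2 383.4] [70.4 15.3] 4.3 (267, 189, 27, 118)
grip [567.3 295.2] [67.2 16.6] 4.2 (426, 119, 36, 122)
grip [614. 378.] [28.  91.9] 4.2 (215, 54, 175, 56)
tip [522.1 383.1  57.7]
t 64.7 pos [516.6 379.8 145.4] yaw 3.8 tilt [3.6 2.1] | shift [ 1.1  1.2 27.8] shift after turn [ 1.1  1.2 27.8] turn -0.4 q5 1.94 gap 54.8 F [-0.3 -0.2  0. ]
tip [522.1 383.1  57.7]
t 64.7 pos [516.6 379.8 145.4] yaw 3.8 tilt [3.6 2.1] | shift [-3.5  1.7 36.5] shift after turn [-3.5  1.7 36.5] turn 0.3 q5 1.94 gap 54.8 F [-0.3 -0.2  0. ]
```

```bash
python3 -m handwheel '[[-1,0,5,-0.5],[-1,0,8,0],[0,0,8,0],[0,0,6,0],[0,0,4,0],[0,0,2,0],[0,0,0,0]]' | grep rot;python3 -c "
from h import *
tip(521.2,383.4,21,4.3)"
```

```text
tool_rot: [-3.107, -0.069, 0.075]
tip [524.  385.2  23.9]
t 65.3 pos [518.2 381.8 111.6] yaw 4.3 tilt [3.8 2.3] | shift [-3.1  1.7  2.6] shift after turn [-3.1  1.7  2.6] turn -0.0 q5 1.94 gap 55.0 F [ 0.  -0.1 -0.6]
```

```bash
python3 -m handwheel '[[-2,1,1,0],[-1,1,1,0],[0,0,0,0],[0,0,0,0],[0,0,0,0],[0,0,0,0],[0,0,0,0],[0,0,0,0]]' 1 ;python3 -c "
from h import *
tip(521.2,383.4,21,4.3)"
```

```text
clock: 65.97
position: [515.6, 379.4, 110.5]
tool_rot: [-3.108, -0.07, 0.075]
wrist_force: [-1.4, -0.1, 0.6]
finger_gap: 15.4
tip [521.5 382.9  22.8]
t 66.0 pos [515.6 379.4 110.5] yaw 4.3 tilt [3.9 2.2] | shift [-0.4 -0.5  1.8] shift after turn [-0.4 -0.5  1.8] turn 0.0 q5 1.93 gap 15.4 F [-1.4 -0.1  0.6]
```

```bash
python3 -m handwheel '[[0,0,-4,0],[0,0,-8,0],[0,0,-15,0],[0,0,-20,0],[0,0,-25,0],[0,0,-25,0],[0,0,-25,0],[4,0,-25,0],[8,0,-25,0],[12,0,-25,0],[15,0,-25,0],[15,0,-20,0]]';python3 -m handwheel '[[15,0,-10,1],[15,0,-5,1],[10,0,0,0],[5,0,0,0],[0,0,0,0]]';python3 -c "
from h import *
tip(626,68,260,1.9)"
```

```text
clock: 66.97
position: [547.3, 372.6, 360.7]
tool_rot: [-3.112, -0.053, 0.078]
wrist_force: [0.8, 0.7, -1.7]
finger_gap: 15.9
clock: 67.38
position: [595.8, 374.8, 389.9]
tool_rot: [-3.105, -0.066, 0.041]
wrist_force: [-0.3, -0.7, -1.3]
finger_gap: 15.8
tip [601.5 378.3 302.1]
t 67.4 pos [595.8 374.8 389.9] yaw 2.3 tilt [3.7 2.3] | shift [  9.1 312.4  31.3] shift after turn [ 11.4 312.3  31.4] turn 0.4 q5 1.92 gap 15.8 F [-0.3 -0.7 -1.3]
```

```bash
python3 -m handwheel '[[0,12,0,0],[0,20,0,0],[0,26,0,0],[0,26,0,0],[0,26,0,0],[0,26,0,0],[0,26,0,0],[0,26,0,0],[0,26,0,0],[0,26,0,0],[0,20,0,0],[0,12,0,0]]';python3 -m handwheel '[[0,6,0,0],[0,0,0,0]]';python3 -c "
from h import *
tip(626,68,260,1.9)"
```

```text
clock: 68.38
position: [595.6, 88.9, 371.5]
tool_rot: [-3.108, -0.049, 0.05]
wrist_force: [0.3, -0.1, -2.6]
finger_gap: 16.1
clock: 68.55
position: [594.6, 80.0, 370.4]
tool_rot: [-3.108, -0.047, 0.047]
wrist_force: [1.1, -0.2, -1.6]
finger_gap: 15.7
tip [598.5  83.1 282.5]
t 68.5 pos [594.6  80.  370.4] yaw 2.7 tilt [2.6 2.1] | shift [25.7 17.2 23.2] shift after turn [25.9 16.8 23.2] turn 0.8 q5 1.44 gap 15.7 F [ 1.1 -0.2 -1.6]
```

```bash
python3 -m handwheel '[[4,3,0,0.8],[8,5,0,0],[8,5,0,0],[4,3,0,0],[0,0,0,0],[0,0,0,0]]';python3 -c "
from h import *
tip(626,68,200,1.9)"
```

```text
clock: 69.05
position: [621.6, 67.3, 370.6]
tool_rot: [-3.106, -0.046, 0.036]
wrist_force: [-0.3, 0.1, -1.9]
finger_gap: 15.6
tip [625.6  70.6 282.7]
t 69.0 pos [621.6  67.3 370.6] yaw 2.1 tilt [2.6 2.2] | shift [-3.5  5.6 82.5] shift after turn [-3.5  5.6 82.5] turn 0.2 q5 1.43 gap 15.6 F [-0.3  0.1 -1.9]
```

```bash
python3 -m handwheel '[[0,1,6,0.2],[-0.4,1,10,0],[-0.4,1,10,0],[-0.4,1,10,0],[-0.4,0.6,10,0],[-0.4,0.4,10,0],[-0.4,0.4,10,0],[-0.4,0.4,7,0],[0,0,4,0],[0,0,0,0],[0,0,0,0]]';python3 -c "
from h import *
tip(626,68,160,1.9)"
```

```text
clock: 69.97
position: [620.6, 65.3, 281.6]
tool_rot: [-3.104, -0.04, 0.034]
wrist_force: [-0.2, -0.1, -1.7]
finger_gap: 15.7
tip [623.9  68.7 193.7]
t 70.0 pos [620.6  65.3 281.6] yaw 2.0 tilt [2.2 2.2] | shift [ 0.7  2.  33.7] shift after turn [ 0.7  2.  33.7] turn 0.1 q5 1.42 gap 15.7 F [-0.2 -0.1 -1.7]
```

```bash
python3 -m handwheel '[[1,0.5,6,0],[0.5,0.5,10,0],[0,0.5,10,0],[0,0.5,10,0],[0,0,10,0],[0,0,8,0],[0,0,5,0],[0,0,3,0],[0,0,0,0],[0,0,0,0]]';python3 -c "
from h import *
tip(626,68,117,1.9)"
```

```text
clock: 70.8
position: [625.6, 65.8, 213.4]
tool_rot: [-3.104, -0.041, 0.034]
wrist_force: [0.4, -0.5, -1.3]
finger_gap: 15.7
tip [629.1  69.2 125.6]
t 70.8 pos [625.6  65.8 213.4] yaw 1.9 tilt [2.3 2.2] | shift [-3.4  1.4  8.4] shift after turn [-3.4  1.4  8.4] turn 0.0 q5 1.42 gap 15.7 F [ 0.4 -0.5 -1.3]
```

```bash
python3 -m handwheel '[[-2,1,1,0],[-1,0.5,1,0],[0,0,1,0],[0,0,0,0],[0,0,0,0]]' | grep for;python3 -c "
from h import *
tip(626,68,117,1.9)
p,_=imaging.grab_frame('scene');p=p[120:290,240:440];cv2.imwrite('pics/s10.png',cv2.resize(p,None,fx=3.5,fy=3.5,interpolation=cv2.INTER_CUBIC))"
```

```text
wrist_force: [-0.4, -0.1, -2.2]
tip [627.2  67.3 124.2]
t 71.2 pos [623.3  64.  212.1] yaw 2.0 tilt [2.5 2.2] | shift [-1.5 -0.4  7.2] shift after turn [-1.5 -0.4  7.2] turn 0.1 q5 1.41 gap 16.1 F [-0.4 -0.1 -2.2]
```

View pics/s10.png

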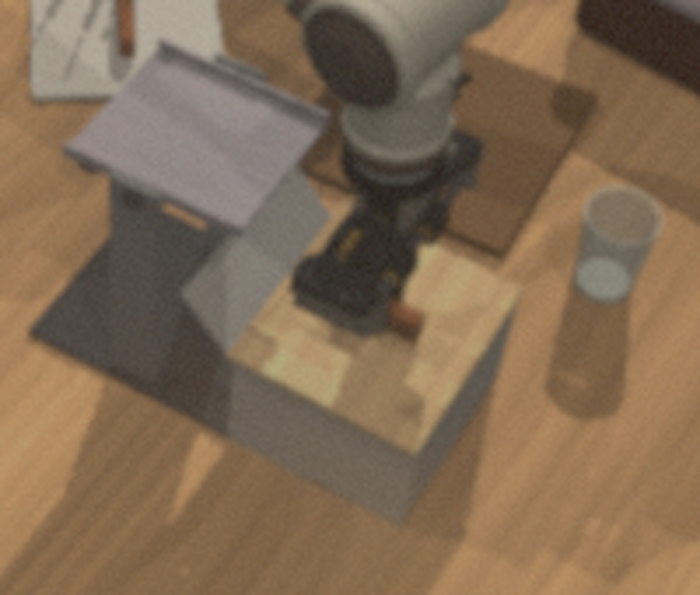

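```bash
python3 -m handwheel '[[-1,0,3,0],[0,0,3,0],[0,0,2,0],[0,0,1,0],[0,0,0,0]]' | grep for;python3 -c "
from h import *
tip(626,68,116,1.9)"
```

```text
wrist_force: [-2.4, 1.1, 3.6]
tip [627.8  68.2 117. ]
t 71.7 pos [623.7  64.9 204.8] yaw 2.0 tilt [2.7 2.2] | shift [-1.9  0.2  0.9] shift after turn [-1.9  0.2  0.9] turn 0.1 q5 1.41 gap 15.6 F [-2.4  1.1  3.6]
```

```bash
python3 -m handwheel '[[-2,0,0,0],[0,0,0,0]]' | grep for;python3 -c "
from h import *
tip(626,68,116,1.9)"; python3 -m handwheel '[[0,0,0,0],[0,0,0,0],[0,0,0,0],[0,0,0,0],[0,0,0,0],[0,0,0,0]]' -0.2 | grep for; python3 -m handwheel '[[0,0,-5,0],[0,0,-10,0],[0,0,-15,0],[0,0,-20,0],[0,0,-20,0],[0,0,-20,0],[0,0,-15,0],[0,0,-5,0],[0,0,0,0],[0,0,0,0]]';python3 - <<'E'
from h import *
st=bot.read_state(); p,d=imaging.grab_frame("wrist"); C=cam("wrist",st); cv2.imwrite("pics/w11.png",p)
h=cv2.cvtColor(p,cv2.COLOR_BGR2HSV); m=cv2.inRange(h,(0,120,0),(14,255,190))
for c in cv2.findContours(m,0,1)[0]:
    w=cast(C,c[:,0]+0.,137)[:,:2].astype(np.float32); r=cv2.minAreaRect(w)
    if 50<max(r[1])<100 and 10<min(r[1])<30: print("grip",np.round(r[0],1),np.round(r[1],1),round(r[2],1),cv2.boundingRect(c))
E
```

```text
wrist_force: [-1.5, 0.8, 0.1]
tip [626.9  67.6 117.8]
t 71.8 pos [622.5  64.4 205.6] yaw 2.0 tilt [2.9 2.1] | shift [-1.  -0.4  1.7] shift after turn [-1.  -0.3  1.7] turn 0.1 q5 1.41 gap 15.6 F [-1.5  0.8  0.1]
wrist_force: [0.6, -0.0, 0.2]
clock: 73.18
position: [616.1, 59.7, 325.2]
tool_rot: [-3.106, -0.052, 0.034]
wrist_force: [-1.1, 0.3, -1.1]
finger_gap: 55.5
grip [626.1  67.7] [68.9 15.6] 2.4 (269, 167, 20, 83)
```

View pics/w11.png

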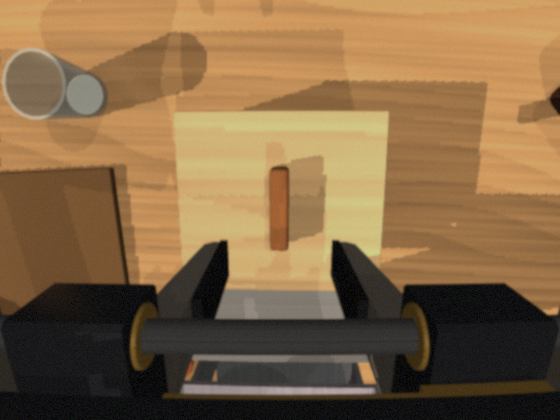

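```bash
python3 -m handwheel '[[0,0,-10,0],[0,0,-20,0],[0,0,-25,0],[0,0,-25,0],[-5,0,-15,0],[-10,0,-5,0],[-20,0,0,0],[-20,0,0,0],[-20,0,0,0],[-10,0,0,0],[0,0,0,0],[0,0,0,0]]' -1
python3 - <<'E'
from h import *
t,dt,C,o=tiles('top'); s,ds=imaging.grab_frame('scene')
cv2.imwrite("pics/fin.png",np.hstack([cv2.resize(t,(400,300),interpolation=3),cv2.resize(s,(400,300),interpolation=3)]))
w,dw=imaging.grab_frame("wrist"); C=cam("wrist",bot.read_state())
# cover plate corner heights from the depth picture (true: top face z=111)
for x,y in[(690,-15),(690,150),(560,-15),(560,150)]:
    u,v=proj(C,[x,y,111])[0].round().astype(int)
    if 0<=u<560 and 0<=v<420:
        K,k,R,oo=C; q=cv2.undistortPoints(np.array([[[u,v]]],float),K,np.array([k,0,0,0.]))[0,0]
        print((x,y),(oo+R@(np.array([q[0],-q[1],-1])*dw[v,u])).round(1))
E
```

```text
clock: 74.23
position: [520.2, 53.1, 418.5]
tool_rot: [-3.103, -0.031, 0.034]
wrist_force: [1.1, 0.4, -1.2]
finger_gap: 92.2
top c=(287 -423) 67x66 ang -63 fill 0.78 px [376. 282.]
top c=(597 -361) 49x48 ang -44 fill 0.76 px [355. 184.]
(690, -15) [689.7 -15.6 110.7]
(690, 150) [690.3 149.7 111. ]
(560, -15) [560.  -15.4 111.5]
(560, 150) [560.5 149.9 111.9]
```

View pics/fin.png

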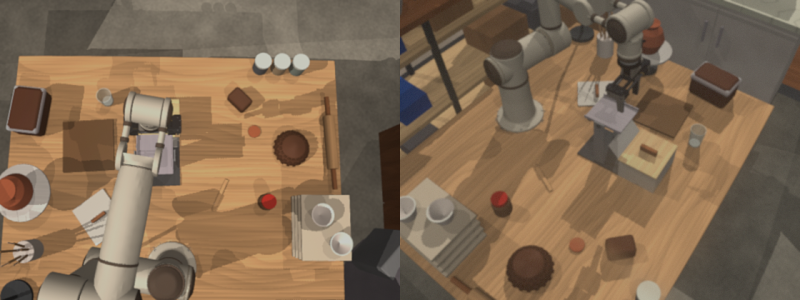

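```bash
python3 -c "
from bench import ticket
print(ticket.sign_off())"
```

```text
the job is handed in; nothing more can be done
None
```

The job is done and handed in at about 74 s of the 210 s allowed. I lifted the cover onto the work board, set all five tiles on the rocking tray so each tipped itself into the bin, and put the cover back.

**Last checks:**
- **Tiles:** none are left on the table. The wrist picture after the last tile showed the tray level and empty and the tiles in the bin. They overlap there, so I could make out four or five rather than count all five separately.
- **Cover:** its grip reads (626.1, 67.7) mm at 2.4°, against (625.8, 68.4) mm at 1.9° at the start. The top face is at 110.7 to 111.9 mm at all four corners (111 expected), so it sits flat and square.
- **Other objects:** disc0 and the jar read where they started. The tumbler, dome, block and stick look unmoved in the last pictures. In those I did not re-measure disc1, which was hidden under the arm in the top view; the wrist picture after the last tile still showed it beside the tray.

**What did not go to plan:**
- One tile was knocked about 5 cm aside mid-run. I found it again and gripped it lengthwise, to keep the fingers clear of the dome.
- The tool built up 2 to 5° of tilt from fast moves. I corrected part of it before gripping the cover again.
- With the first tile I lowered about 10 mm too far and briefly pushed the tray down, with no notable force, then raised it again before letting go.

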